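# Sort the soap bench: bottles, jars and bar into their holders

## Robot

A 7-joint arm with a two-finger parallel gripper is mounted at the origin on a cart in front of the work surface, level with it; the furniture and walls round the work are solid. World frame = base frame: x ahead of the robot, y to its left, z up, the work surface at z = 0. Lengths are in m, angles in rad, forces in N, time in s.
With the tool pointing down it reaches from about 0.425 to 0.925 m from the base axis. Payload 6.8 kg.
Tool frame: the origin (TCP) lies midway between the tips of the shut fingers; the grasp point (between the pads) lies 19 mm behind it; z points along the fingers, y is the line along which they close (so a half turn about z gives the same grasp; the last joint's range is limited). The gripper opens to 85 mm and grips with 20 to 120 N. Pads are 22 mm wide; open, the fingers measure 114 mm over their backs; the gripper's body (76 mm by 85 mm) begins 54 mm behind the grasp point. The pads swing forward as they close: fully open they stand 13 mm farther back than shut.
Start: joints at [1.158, 0.477, 0.022, 1.555, -0.011, 1.109, -0.083], TCP at [0.203, -0.644, 0.231] pointing down, gripper open.
Joint ranges: [-2.96, 2.96], [-0.34, 2.1], [-1.41, 1.46], [0.24, 2.44], [-1.37, 4.51], [0.17, 1.92], [-2.96, 2.96]. Speed limits (rad/s): [2.39, 2.39, 3.14, 3.14, 3.14, 3.14, 3.14].

## Interface

Orientations are given as a rotation vector (axis times angle).
In Python, from bench import status, vision, r gives the robot as it stands. The module is installed in compiled form; this text tells all that it offers.
- The arm moves only by the shell command python3 -m handwheel 'ROWS' [OPENING] [FORCE]. ROWS is JSON, a list of rows, each an object with "dp": the shift along the tool's x, y, z in m, a list of three; "delta_rot": the turn, a rotation vector about the tool's x, y, z in rad, a list of three. In form: [{"dp": [x, y, z], "delta_rot": [rx, ry, rz]}, ...]. A call has 1 to 12 rows; each row is the pose to reach, as a shift and turn from the pose commanded when the call began, along the tool's axes at that moment; what a row does not reach only later rows make up. A row lasts 1/8 s, in which the tool goes at most 62.5 mm and 10.7 degrees, less where a joint would pass 70% of its speed; a pose out of reach is approached as far as the arm can. A call with a gripper value outside its range is refused whole. OPENING is the opening, from 0 (shut) to 1 (fully open), set as the call begins (- or left out, the last holds). The fingers move at their own pace and stop on an object; FORCE is the grip in N (left out, the last holds). Time passes only in rows, so rows that repeat a pose let the fingers close. It gives the time, the measured TCP pose, the force, the opening and the grip force at its end, in the units of the state.
- status.get_obs(): the state, without advancing time (a new reading comes with each control period).
- vision.grab_frame(name): name is "scene" or "side" or "wrist"; returns a dict with "img" (420x560x3 uint8, blue, green, red), "fovy" (degrees; the focal length in pixels is half the picture's height over the tangent of half this angle, whatever the lens; pixels are square), "cx", "cy" (the principal point, pixels), "distortion" ([k1, k2, p1, p2, k3] as OpenCV has them; the pictures are not rectified), "world_from_camera" (4x4, takes a point from camera to world coordinates). Camera axes: x right, y up, looking along -z (the intrinsics and any distortion apply to the point x, -y, -z); pixel columns grow to the right and rows downward; lengths in m; the calibration is good to about 2 mm. A picture is of the moment at which its call begins. There is no depth.
- r.hand_in(): hands the job in; it is judged then, once.
The state is a dict: "clock": time; "joints": joint angles; "qvel": joint speeds; "tau": joint torques, N m; "tcp_pos": TCP position; "orientation": TCP orientation; "contact_force": force on the tool from outside, world axes, zero at the start; "moment": the same for the moment, N m; "grip_width": finger opening in m; "gripper_force": force on a finger pad.
Only numpy, scipy, OpenCV 4.12 (cv2) and the standard library are available. Lean on these libraries where they do the work, as an engineer would, in place of code of your own. Each camera call takes 0.05 s, during which the arm holds its last target. There are 200 camera calls.

## Task

Sort the mixed handful near the front of the bench into the holders where each kind belongs: stand the two loose dropper bottles in the two empty holes of the oil rack, the two pigment jars one in each bay of the jar caddy, and lay the loose soap bar flat in the empty bay of the drying board, down between its rails. Set the glass down gently, do not drop it, and leave the bottle and the bar that are already stored in their places.

Things in the scene. Friction and masses are not known exactly. Their poses are not given: they have to be found in the camera images.
- bottle_a: Loose amber glass dropper bottle with a black bulb, standing on the table near the robot: round body 32 mm across to a height of about 50 mm, shoulder to 64 mm, then collar and bulb 20 mm across, 97 mm tall in all, about 0.05 kg. Origin: centre of its underside; z up. The two loose bottles are interchangeable.
- bottle_b: Loose amber glass dropper bottle with a black bulb, standing on the table near the robot: round body 32 mm across to a height of about 50 mm, shoulder to 64 mm, then collar and bulb 20 mm across, 97 mm tall in all, about 0.05 kg. Origin: centre of its underside; z up. The two loose bottles are interchangeable.
- jar_a: Loose clear glass pigment jar with a flat bamboo lid, standing on the table near the robot: round, 49 mm across, 70 mm tall (the lid is the top 12 mm, 47 mm across), about 0.09 kg. Origin: centre of its underside; z up. The two jars are interchangeable.
- jar_b: Loose clear glass pigment jar with a flat bamboo lid, standing on the table near the robot: round, 49 mm across, 70 mm tall (the lid is the top 12 mm, 47 mm across), about 0.09 kg. Origin: centre of its underside; z up. The two jars are interchangeable.
- bar: The loose cut soap bar, lying flat on the worktable among the other loose things near the robot: 54 mm (its x) by 80 mm (its y) by 26 mm high, about 0.1 kg. Origin: centre of its underside; z up.
- oil_rack: Oil rack, pale wood, fixed: base board 74 mm (x) by 200 mm (y), 10 mm thick; on four dowels a drilled board, its top 32 mm above the table, with three round 44 mm holes in a row at y = -62, 0, +62 mm, x = 0. Bottles stand through them on the base board. The middle hole holds the stored bottle, the outer two are empty. Origin: centre of the underside; z up.
- jar_caddy: Jar caddy, fixed: open plywood tray 76 mm (x) by 146 mm (y) with two empty square bays, 64 by 64 mm each, side by side, centres at y = -35 and +35 mm, x = 0. Floor 6 mm and walls 6 mm thick, wall tops 28 mm above the table. Origin: centre of the underside; z up.
- drying_board: Soap drying board, fixed: slatted wood, 82 mm (x) by 210 mm (y), slat tops 14 mm above the table; low rails (6 mm wide, tops at 21 mm) round two bays, each 70 mm (x) by 96 mm (y), centres at y = -51 mm (empty) and +51 mm (stored bar), x = 0. A bar lies flat between the rails, long side along the board's y. Origin: centre of the underside; z up.
- stored_bottle: Dropper bottle of the same kind and size as the loose ones, already standing in the middle hole of the oil rack; it is loose in its hole. Origin: centre of its underside; z up.
- stored_bar: Soap bar of the same kind and size as the loose one (54 x 80 x 25 mm), already lying in one bay of the drying board, not fastened. Origin: centre of its underside; z up.
Not all that is in view belongs to the job. What is shaped like the bar but green is not meant.

How it is judged:
By the outcome, as a careful person would: the job done as asked, in the order asked, and still so for the second after the job is handed in, with the robot touching nothing.
It also fails if it takes over 128 s, if anything falls off the work surface, if the arm or the gripper's body presses on something with over 40 N, if the wrist force passes 120 N, or if a joint passes its speed limit or range.

## Working session

There is one attempt and no reset: what is moved stays moved. The work goes in short steps, Python scripts to look and compute and a shell command to move; the robot and the scene stay as the last step left them, time stands still between calls to the robot, and variables do not carry over. Pictures are saved under pics/ and viewed, at most 14 in all, crops included, and the job is handed in when it is done.

```bash
mkdir -p pics
python3 - <<'E'
from bench import status, vision
import cv2
o=status.get_obs()
for k in ("clock","joints","tcp_pos","orientation","grip_width"): print(k,o[k])
for n in ("scene","side"):
    f=vision.grab_frame(n); cv2.imwrite(f"pics/{n}0.png",cv2.resize(f["img"],None,fx=1.42,fy=1.42))
    print(n,f["fovy"],f["cx"],f["cy"],f["distortion"],f["world_from_camera"])
E
```

```text
clock 0.0
joints [ 1.15787239  0.47781382  0.02231242  1.55645306 -0.01148572  1.10926286
 -0.08310871]
tcp_pos [ 0.20240829 -0.64332671  0.2303153 ]
orientation [-3.10342183e+00 -4.76764585e-01  6.39588785e-04]
grip_width 0.085371361380981
scene 51.45365025937269 281.640663217579 209.61418051229836 [-0.0968087  0.         0.         0.         0.       ] [[-0.82016269  0.31045398 -0.48057412 -0.05714111]
 [-0.57209556 -0.45428147  0.68288726  0.83099734]
 [-0.00631085  0.83501298  0.55019406  0.69771281]
 [ 0.          0.          0.          1.        ]]
side 49.285348791378766 279.2745240197678 202.88169415720705 [0.04918215 0.         0.         0.         0.        ] [[-0.96771454  0.12489906 -0.21892644  0.29114485]
 [-0.25191758 -0.4512711   0.85609107  0.9047784 ]
 [ 0.00812979  0.8836032   0.46816588  0.53955745]
 [ 0.          0.          0.          1.        ]]
```

View pics/scene0.png

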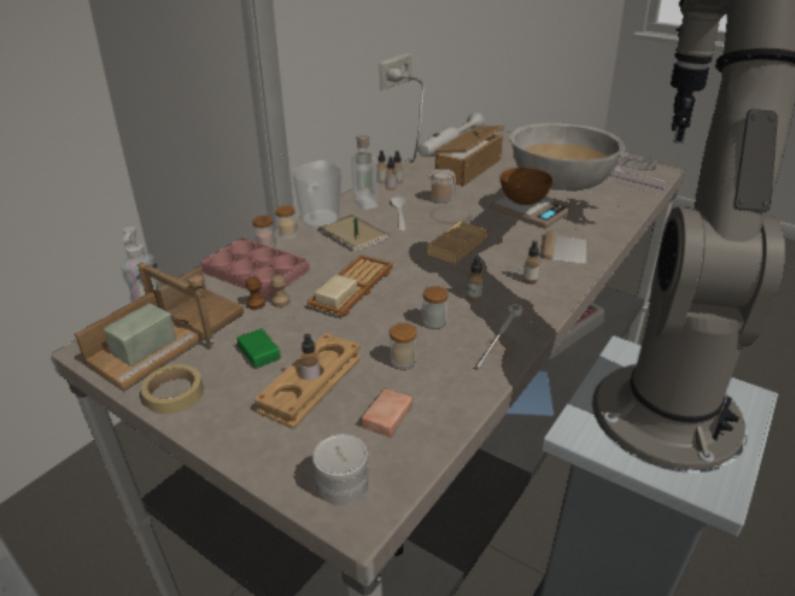

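View pics/side0.png

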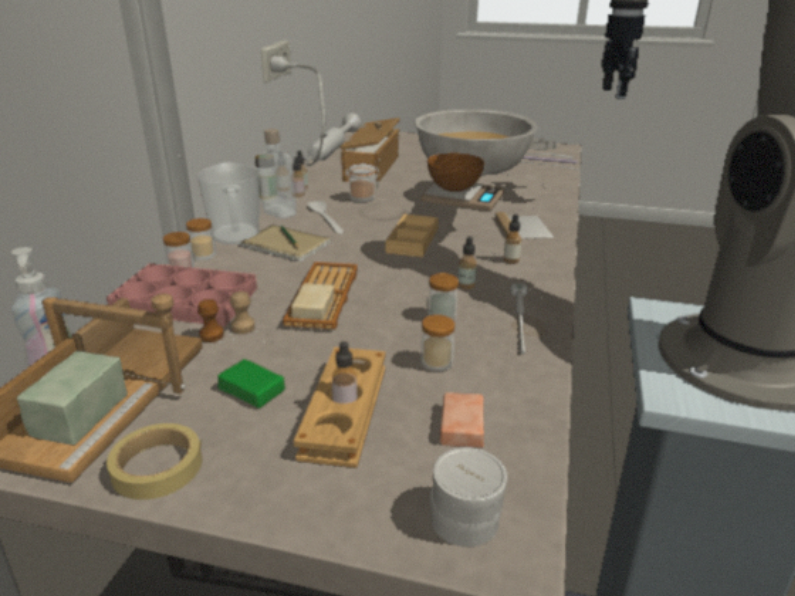

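```bash
cat > h.py <<'E'
import numpy as np, cv2
from bench import status, vision
from scipy.spatial.transform import Rotation as R
def ray(f,uv):
    fl=f["img"].shape[0]/2/np.tan(np.radians(f["fovy"]/2))
    K=np.array([[fl,0,f["cx"]],[0,fl,f["cy"]],[0,0,1]])
    p=cv2.undistortPoints(np.array(uv,float).reshape(-1,1,2),K,np.array(f["distortion"])).reshape(-1,2)
    T=np.array(f["world_from_camera"]); d=np.c_[p[:,0],-p[:,1],-np.ones(len(p))]@T[:3,:3].T
    return T[:3,3],d
def onz(f,uv,z):
    c,d=ray(f,uv); return c+d*((z-c[2])/d[:,2])[:,None]
def proj(f,P):
    fl=f["img"].shape[0]/2/np.tan(np.radians(f["fovy"]/2))
    K=np.array([[fl,0,f["cx"]],[0,fl,f["cy"]],[0,0,1]])
    T=np.linalg.inv(np.array(f["world_from_camera"])); T=np.diag([1,-1,-1,1])@T
    return cv2.projectPoints(np.array(P,float).reshape(-1,1,3),cv2.Rodrigues(T[:3,:3])[0],T[:3,3],K,np.array(f["distortion"]))[0].reshape(-1,2)
def crop(f,x0,y0,x1,y1,s,fn,step=20):
    im=cv2.resize(f["img"][y0:y1,x0:x1],None,fx=s,fy=s,interpolation=cv2.INTER_CUBIC)
    for x in range(-(-x0//step)*step,x1,step):
        cv2.line(im,((x-x0)*s,0),((x-x0)*s,5),(0,255,255),1); cv2.putText(im,str(x),((x-x0)*s-10,16),0,.38,(0,255,255),1)
    for y in range(-(-y0//step)*step,y1,step):
        cv2.line(im,(0,(y-y0)*s),(5,(y-y0)*s),(0,255,255),1); cv2.putText(im,str(y),(7,(y-y0)*s+4),0,.38,(0,255,255),1)
    cv2.imwrite(fn,im)
E
python3 - <<'E'
from h import *
import pickle
F={n:vision.grab_frame(n) for n in("scene","side")}
pickle.dump(F,open("F.pkl","wb"))
crop(F["scene"],170,145,430,320,3,"pics/s1.png"); crop(F["side"],190,140,420,340,3,"pics/d1.png")
E
```

```text
(no output)
```

View pics/s1.png

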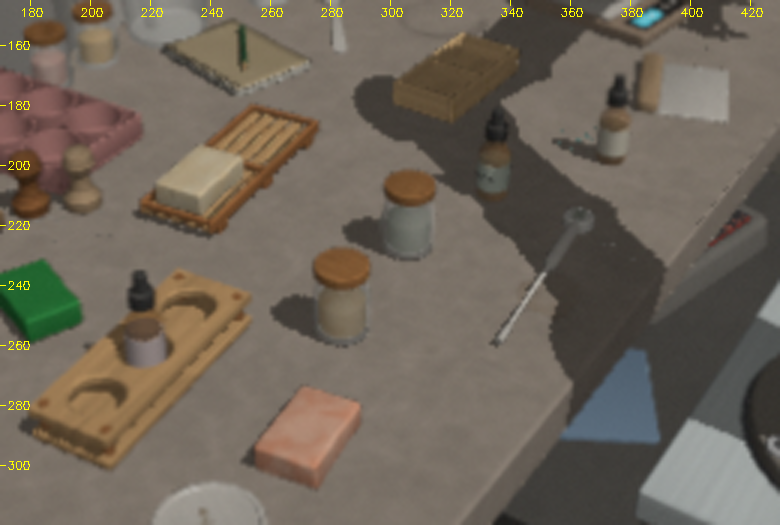

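View pics/d1.png

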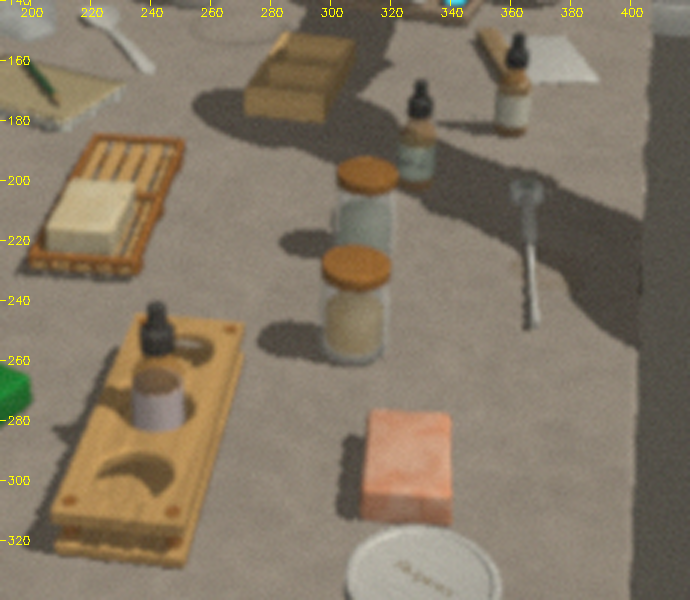

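```bash
cat > m1.py <<'E'
from h import *
import pickle
from scipy.optimize import least_squares
F=pickle.load(open("F.pkl","rb")); S,D=F["scene"],F["side"]
s=lambda L:np.array(L,float)/3+[170,145]
d=lambda L:np.array(L,float)/3+[190,140]
pt={"jar1":(.07,(410,186),(367,174)),"jar2":(.07,(342,265),(356,267)),"bot1":(.097,(498,109),(421,83)),"bot2":(.097,(620,77),(518,36))}
for k,(z,a,b) in pt.items():
    pa,pb=onz(S,s([a]),z)[0],onz(D,d([b]),z)[0]; print(k,pa[:2].round(4),pb[:2].round(4))
rc={"bar":(.026,.054,.08,[(307,386),(361,405),(316,466),(258,432)],[(371,409),(450,413),(450,490),(363,488)]),
"rack":(.032,.074,.2,[(180,270),(250,294),(110,448),(35,404)],[(138,317),(243,324),(183,527),(54,512)]),
"caddy":(.028,.076,.146,[(466,34),(519,55),(447,98),(396,82)],[(284,33),(356,40),(325,95),(246,87)]),
"dry":(.021,.082,.21,[(250,106),(319,122),(210,228),(143,198)],[(95,136),(184,141),(138,264),(30,260)])}
for k,(z,w,l,a,b) in rc.items():
    pa,pb=onz(S,s(a),z)[:,:2],onz(D,d(b),z)[:,:2]
    print(k,[np.linalg.norm(np.diff(np.r_[p,p[:1]],axis=0),axis=1).round(3) for p in(pa,pb)],pa.mean(0).round(4),pb.mean(0).round(4))
    for p in (pa,pb):
        v=p[0]+p[1]-p[2]-p[3]; u=p[1]+p[2]-p[0]-p[3]; print("   yaw long",np.degrees(np.arctan2(v[1],v[0])).round(1),"short",np.degrees(np.arctan2(u[1],u[0])).round(1))
print("holes",onz(S,s([(190,305),(97,394)]),.032)[:,:2].round(4),onz(D,d([(190,349),(137,470)]),.032)[:,:2].round(4))
E
python3 m1.py
```

```text
jar1 [0.4438 0.0043] [0.4453 0.0038]
jar2 [0.4268 0.1342] [0.4268 0.1375]
bot1 [ 0.4245 -0.1171] [ 0.4249 -0.1135]
bot2 [ 0.3572 -0.2394] [ 0.3594 -0.2379]
bar [array([0.046, 0.072, 0.055, 0.061]), array([0.048, 0.071, 0.049, 0.074])] [0.3691 0.2587] [0.3693 0.2596]
   yaw long -86.0 short -179.0
   yaw long -82.5 short -168.0
rack [array([0.07 , 0.202, 0.078, 0.192]), array([0.071, 0.199, 0.072, 0.195])] [0.519 0.27 ] [0.5206 0.2702]
   yaw long -83.0 short -177.8
   yaw long -84.0 short -173.1
caddy [array([0.076, 0.131, 0.063, 0.142]), array([0.074, 0.14 , 0.074, 0.141])] [ 0.5618 -0.2838] [ 0.5628 -0.2907]
   yaw long -94.2 short 175.3
   yaw long -90.4 short -178.8
dry [array([0.08 , 0.213, 0.084, 0.196]), array([0.078, 0.207, 0.079, 0.211])] [ 0.6504 -0.0015] [ 6.491e-01 -2.000e-04]
   yaw long -82.5 short -176.1
   yaw long -81.8 short -170.2
holes [[0.5277 0.2081]
 [0.5155 0.3316]] [[0.5212 0.2042]
 [0.5141 0.3266]]
```

```bash
cat > go.py <<'E'
import sys; from h import *
x,y,z,a=map(float,sys.argv[1:5]); a=np.radians(a)
o=status.get_obs(); R0=R.from_rotvec(o["orientation"])
Rt=R.from_matrix(np.array([[-np.sin(a),np.cos(a),0],[np.cos(a),np.sin(a),0],[0,0,-1]]))
d=R0.inv().apply(np.array([x,y,z])-o["tcp_pos"]); w=(R0.inv()*Rt).as_rotvec()
print("dp",d.round(4),"rot",w.round(3),"rows",np.ceil(max(np.linalg.norm(d)/.0625,np.degrees(np.linalg.norm(w))/10.7)),"clk",round(o["clock"],2),"tcp",np.round(o["tcp_pos"],4))
E
python3 go.py .358 -.238 .2 5
```

```text
dp [ 0.2701 -0.3401  0.031 ] rot [-1.000e-03 -1.000e-03 -1.353e+00] rows 8.0 clk 0.2 tcp [ 0.2024 -0.6436  0.2307]
```

```bash
python3 -m handwheel '[{"dp":[0.27,-0.34,0.03],"delta_rot":[0,0,-1.353]},{"dp":[0.27,-0.34,0.03],"delta_rot":[0,0,-1.353]},{"dp":[0.27,-0.34,0.03],"delta_rot":[0,0,-1.353]},{"dp":[0.27,-0.34,0.03],"delta_rot":[0,0,-1.353]},{"dp":[0.27,-0.34,0.03],"delta_rot":[0,0,-1.353]},{"dp":[0.27,-0.34,0.03],"delta_rot":[0,0,-1.353]},{"dp":[0.27,-0.34,0.03],"delta_rot":[0,0,-1.353]},{"dp":[0.27,-0.34,0.03],"delta_rot":[0,0,-1.353]},{"dp":[0.27,-0.34,0.03],"delta_rot":[0,0,-1.353]},{"dp":[0.27,-0.34,0.03],"delta_rot":[0,0,-1.353]},{"dp":[0.27,-0.34,0.03],"delta_rot":[0,0,-1.353]}]' 0.6 25
python3 - <<'E'
from h import *
f=vision.grab_frame("wrist"); cv2.imwrite("pics/w1.png",f["img"])
import pickle; pickle.dump(f,open("w1.pkl","wb")); print(f["world_from_camera"],status.get_obs()["joints"])
E
python3 go.py .358 -.238 .2 5
```

```text
clock: 1.58
tcp_pos: [0.3578, -0.2392, 0.2013]
orientation: [-2.125, -2.314, 0.0]
contact_force: [0.5, 0.6, -1.1]
grip_width: 0.0512
gripper_force: 0.0
[[ 9.96394197e-01 -8.16844473e-02 -2.29402722e-02  3.52283208e-01]
 [ 8.48445867e-02  9.59175349e-01  2.69785185e-01 -1.70825477e-01]
 [-3.35100713e-05 -2.70758750e-01  9.62647234e-01  3.43791832e-01]
 [ 0.00000000e+00  0.00000000e+00  0.00000000e+00  1.00000000e+00]] [ 0.84652714  0.13648618 -0.43213153  2.11890041  0.0728149   0.89995372
  0.45776145]
dp [0.0011 0.0002 0.0013] rot [-0.    -0.    -0.002] rows 1.0 clk 1.62 tcp [ 0.3579 -0.2391  0.2013]
```

View pics/w1.png

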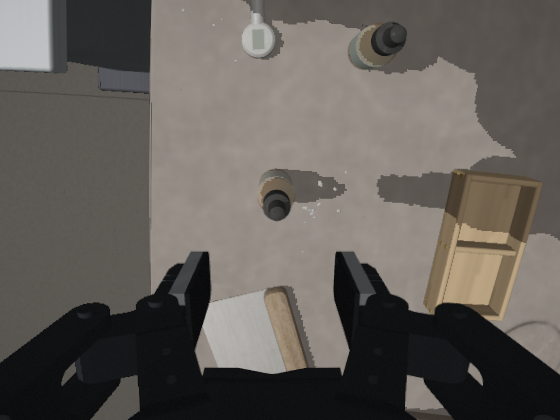

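Run:
```python
from h import *
import pickle
f=pickle.load(open("w1.pkl","rb"))
print(onz(f,[(277,213),(396,37)],.097)); q=onz(f,[(456,170),(542,180),(512,320),(424,308)],.028); print(q,q.mean(0)); print(onz(f,[(485,246)],.028))
```

```text
[[ 0.3623696  -0.24661583  0.097     ]
 [ 0.42675927 -0.12508931  0.097     ]]
[[ 0.51893805 -0.21511657  0.028     ]
 [ 0.60351169 -0.21634325  0.028     ]
 [ 0.61500965 -0.3618979   0.028     ]
 [ 0.51795283 -0.35307874  0.028     ]] [ 0.56385306 -0.28660911  0.028     ]
[[ 0.56365003 -0.28386569  0.028     ]]
```

Run:
```python
from h import *
import pickle
f=pickle.load(open("w1.pkl","rb")); F=pickle.load(open("F.pkl","rb"))
t=np.linspace(0,6.283,40)
def bottle(c):
    P=[]
    for r,z in((.016,0),(.016,.05),(.010,.064),(.010,.09),(.007,.097)): P.append(np.c_[c[0]+r*np.cos(t),c[1]+r*np.sin(t),0*t+z])
    return np.vstack(P)
def caddy(c,a):
    a=np.radians(a);q=np.array([[-.038,.073],[.038,.073],[.038,-.073],[-.038,-.073],[-.038,0],[.038,0]]);M=np.array([[np.cos(a),-np.sin(a)],[np.sin(a),np.cos(a)]])
    return np.c_[q@M.T+c,np.full(6,.028)]
pan=[]
for im,(x0,y0,x1,y1),s in((f,(200,0,560,340),1),(F["scene"],(300,150,400,220),4),(F["side"],(260,140,380,210),4)):
    I=cv2.resize(im["img"][y0:y1,x0:x1],None,fx=s,fy=s,interpolation=cv2.INTER_CUBIC)
    for P,col in((bottle((.359,-.240)),(0,255,255)),(bottle((.425,-.117)),(0,255,255)),(caddy((.563,-.287),1),(255,0,255))):
        for u,v in proj(im,P): cv2.circle(I,(int((u-x0)*s),int((v-y0)*s)),1,col,-1)
    pan.append(I)
C=np.zeros((600,800,3),np.uint8); C[:340,:360]=pan[0]; C[:280,400:800]=pan[1]; C[300:580,320:800]=pan[2]
cv2.imwrite("pics/ov.png",C)
```

```text
(no output)
```

View pics/ov.png

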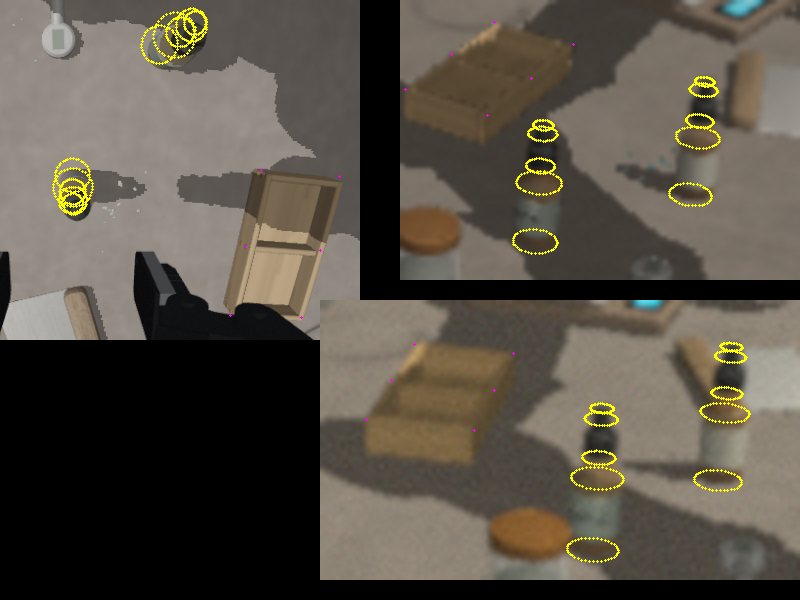

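```bash
python3 -m handwheel '[{"dp":[-0.004,0.003,0.04],"delta_rot":[0,0,0]},{"dp":[-0.004,0.003,0.08],"delta_rot":[0,0,0]},{"dp":[-0.004,0.003,0.08],"delta_rot":[0,0,0]},{"dp":[-0.004,0.003,0.08],"delta_rot":[0,0,0]}]'
python3 - <<'E'
from h import *
w=vision.grab_frame("wrist")["img"];s=vision.grab_frame("scene")["img"][130:220,300:400];d=vision.grab_frame("side")["img"][130:220,300:400]
C=np.zeros((600,800,3),np.uint8);C[:420,:400]=w[:,80:480];C[:360,400:]=cv2.resize(s,(400,360),interpolation=2);C[360:,400:]=cv2.resize(d,(400,360),interpolation=2)[:240];cv2.imwrite("pics/a2.png",C)
E
```

```text
clock: 2.12
tcp_pos: [0.3621, -0.2426, 0.1223]
orientation: [2.122, 2.315, 0.001]
contact_force: [-0.1, 0.3, -0.6]
grip_width: 0.0512
gripper_force: 0.0
```

View pics/a2.png

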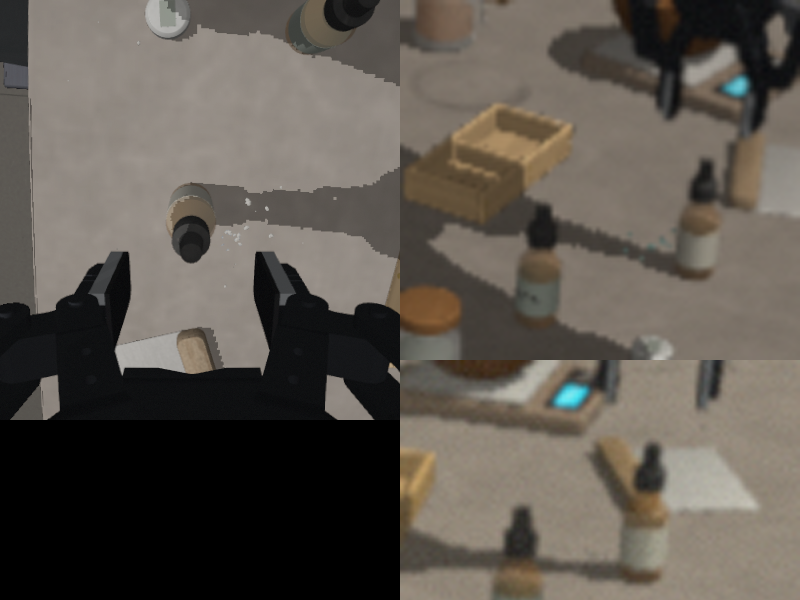

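```bash
python3 - <<'E'
from h import *
import pickle
f=pickle.load(open("w1.pkl","rb")); T=np.array(f["world_from_camera"]); T[:3,3]+=np.array([.3621,-.2426,.1223])-[.3579,-.2391,.2013]; f["world_from_camera"]=T
print(onz(f,[(271,247),(271,250)],.096),onz(f,[(270,184)],0))
E
python3 -m handwheel '[{"dp":[0,0,0.03],"delta_rot":[0,0,0]},{"dp":[0,0,0.06],"delta_rot":[0,0,0]},{"dp":[0,0,0.06],"delta_rot":[0,0,0]},{"dp":[0,0,0.06],"delta_rot":[0,0,0]}]'
python3 -m handwheel '[{"dp":[0,0,0],"delta_rot":[0,0,0]},{"dp":[0,0,0],"delta_rot":[0,0,0]},{"dp":[0,0,0],"delta_rot":[0,0,0]},{"dp":[0,0,0],"delta_rot":[0,0,0]}]' 0 25
```

```text
[[ 0.36200265 -0.24375714  0.096     ]
 [ 0.36213614 -0.24533638  0.096     ]] [[ 0.36024315 -0.2339887   0.        ]]
clock: 2.78
tcp_pos: [0.3623, -0.2427, 0.0625]
orientation: [2.122, 2.315, 0.0]
contact_force: [0.1, 0.1, -0.2]
grip_width: 0.0514
gripper_force: 0.0
clock: 3.28
tcp_pos: [0.3622, -0.2429, 0.0623]
orientation: [2.122, 2.314, -0.0]
contact_force: [-0.9, -0.5, 6.9]
grip_width: 0.0196
gripper_force: 24.3
```

```bash
python3 go.py .362 -.243 .2 5; python3 go.py .48 0.05 .2 6.5;  python3 go.py .513 .331 .2 6.5
```

```text
dp [-0.0003  0.     -0.1377] rot [ 0.001  0.002 -0.001] rows 3.0 clk 3.27 tcp [ 0.3622 -0.2429  0.0623]
dp [ 0.2814  0.1429 -0.1379] rot [ 0.001  0.002 -0.027] rows 6.0 clk 3.27 tcp [ 0.3622 -0.2429  0.0623]
dp [ 0.5585  0.2002 -0.1383] rot [ 0.001  0.002 -0.027] rows 10.0 clk 3.27 tcp [ 0.3622 -0.2429  0.0623]
```

```bash
python3 -m handwheel '[{"dp":[0,0,-0.03],"delta_rot":[0,0,0]},{"dp":[0,0,-0.08],"delta_rot":[0,0,0]},{"dp":[0,0,-0.138],"delta_rot":[0,0,0]},{"dp":[0.06,0.035,-0.138],"delta_rot":[0,0,-0.01]},{"dp":[0.115,0.07,-0.138],"delta_rot":[0,0,-0.02]},{"dp":[0.17,0.1,-0.138],"delta_rot":[0,0,-0.027]},{"dp":[0.225,0.125,-0.138],"delta_rot":[0,0,-0.027]},{"dp":[0.281,0.143,-0.138],"delta_rot":[0,0,-0.027]},{"dp":[0.34,0.155,-0.138],"delta_rot":[0,0,-0.027]},{"dp":[0.4,0.168,-0.138],"delta_rot":[0,0,-0.027]},{"dp":[0.46,0.18,-0.138],"delta_rot":[0,0,-0.027]},{"dp":[0.51,0.19,-0.138],"delta_rot":[0,0,-0.027]}]'
python3 go.py .513 .331 .16 6.5
```

```text
clock: 4.78
tcp_pos: [0.5062, 0.2848, 0.1996]
orientation: [-2.09, -2.345, -0.001]
contact_force: [0.8, -1.1, 0.0]
grip_width: 0.0198
gripper_force: 25.0
dp [0.0451 0.0121 0.0396] rot [ 0.    -0.     0.001] rows 1.0 clk 4.78 tcp [0.5062 0.2848 0.1996]
```

```bash
python3 -m handwheel '[{"dp":[0.045,0.012,0],"delta_rot":[0,0,0]},{"dp":[0.045,0.012,0.045],"delta_rot":[0,0,0]},{"dp":[0.045,0.012,0.085],"delta_rot":[0,0,0]},{"dp":[0.045,0.012,0.085],"delta_rot":[0,0,0]},{"dp":[0.045,0.012,0.085],"delta_rot":[0,0,0]}]'
python3 - <<'E'
from h import *
import pickle
F={n:vision.grab_frame(n) for n in("scene","side","wrist")}; pickle.dump(F,open("F2.pkl","wb"))
w=F["wrist"]["img"];s=F["scene"]["img"][215:305,170:270];d=F["side"]["img"][235:335,190:290]
C=np.zeros((600,800,3),np.uint8);C[:420,:400]=w[:,80:480];C[:270,400:700]=cv2.resize(s,(300,270),interpolation=2);C[300:,400:700]=cv2.resize(d,(300,300),interpolation=2);cv2.imwrite("pics/a3.png",C)
E
```

```text
clock: 5.4
tcp_pos: [0.5139, 0.329, 0.1159]
orientation: [2.091, 2.344, 0.003]
contact_force: [0.6, -0.8, -0.1]
grip_width: 0.0198
gripper_force: 25.0
```

View pics/a3.png

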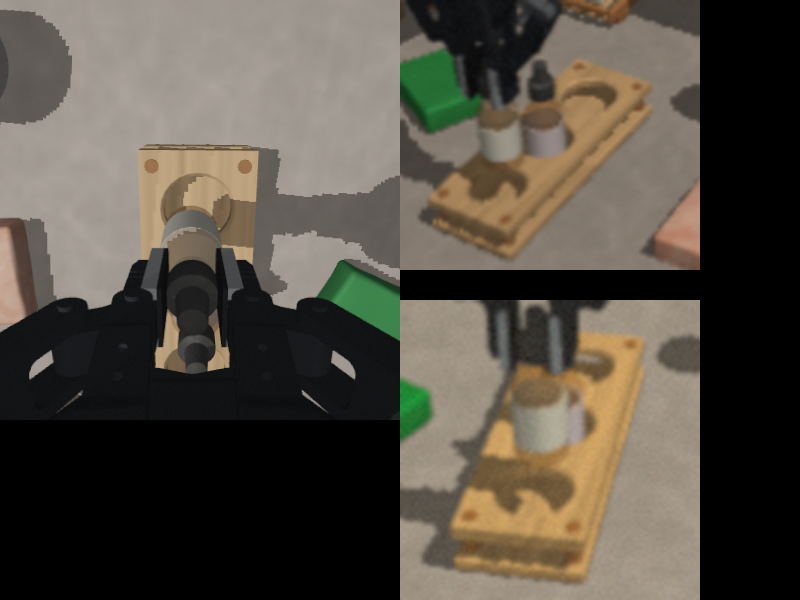

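Run:
```python
from h import *
import pickle
F=pickle.load(open("F2.pkl","rb")); F1=pickle.load(open("F.pkl","rb"))
def base(f,uv,z,r=.016):
    p=onz(f,[uv],z)[0]; c=np.array(f["world_from_camera"])[:2,3]; u=p[:2]-c; return (p[:2]+r*u/np.linalg.norm(u)).round(4)
print("held",base(F["scene"],(203.3,268.3),.0536),base(F["side"],(236.7,285),.0536))
# check of method: same marks when the bottle stood on the table
print("stood",base(F1["scene"],(170+612/3,145+164/3),0),base(F1["side"],(190+513/3,140+134/3),0))
print("bot1",base(F1["scene"],(170+492/3,145+201/3),0),base(F1["side"],(190+416/3,140+189/3),0))
W=F["wrist"]
print("wrist screws",onz(W,[(232,166),(325,166)],.032)[:,:2].round(4),"edge corners",onz(W,[(219,150),(338,150)],.032)[:,:2].round(4))
print("hole far edge",onz(W,[(275,174)],.032)[:,:2].round(4),"sides",onz(W,[(242,205),(311,205)],.032)[:,:2].round(4))
print("bottle base far edge",onz(W,[(271,210)],.0536)[:,:2].round(4))
s=lambda L:np.array(L,float)/3+[170,215]; d=lambda L:np.array(L,float)/3+[190,235]
print("hole scene L/R/top", onz(F["scene"],s([[97-0+0,181]]),.032)[:,:2].round(4))
print("rack scene corners",onz(F["scene"],s([[180,60],[250,82],[108,237],[29,197]]),.032)[:,:2].round(4))
print("rack side corners",onz(F["side"],d([[244,36],[184,240],[52,227]]),.032)[:,:2].round(4))
```

```text
held [0.5257 0.3164] [0.5188 0.3072]
stood [ 0.3589 -0.2521] [ 0.3563 -0.2599]
bot1 [ 0.4276 -0.1243] [ 0.4254 -0.1303]
wrist screws [[0.4871 0.3552]
 [0.5444 0.3618]] edge corners [[0.4783 0.3642]
 [0.5509 0.3725]]
hole far edge [[0.5142 0.3532]] sides [[0.4956 0.3309]
 [0.5393 0.3359]]
bottle base far edge [[0.5136 0.3361]]
hole scene L/R/top [[0.5178 0.3292]]
rack scene corners [[0.5659 0.1761]
 [0.4978 0.1663]
 [0.4697 0.3687]
 [0.5475 0.3717]]
rack side corners [[0.4963 0.1635]
 [0.4746 0.363 ]
 [0.547  0.3716]]
```

Run:
```python
from h import *
import pickle
F=pickle.load(open("F2.pkl","rb")); F1=pickle.load(open("F.pkl","rb"))
def inter(a,ua,b,ub):
    # vertical planes through each sight line (in xy)
    (c1,d1),(c2,d2)=ray(a,[ua]),ray(b,[ub]); A=np.c_[d1[0,:2],-d2[0,:2]]; t=np.linalg.solve(A,(c2-c1)[:2]); return (c1+t[0]*d1[0])[:3].round(4),(c2+t[1]*d2[0])[2].round(4)
S,D=F["scene"],F["side"]
print("held body mid",inter(S,(170+100/3,215+140/3),D,(190+140/3,235+120/3)))
S1,D1=F1["scene"],F1["side"]
print("bot1 body",inter(S1,(170+492/3,145+175/3),D1,(190+416/3,140+160/3)),"bulb",inter(S1,(170+498/3,145+120/3),D1,(190+420/3,140+95/3)))
print("bot2 body",inter(S1,(170+613/3,145+140/3),D1,(190+512/3,140+107/3)))
W=F["wrist"]; T=np.array(W["world_from_camera"]); print(T[:3,3].round(4))
c=np.array([.514,.329]); 
for nm,c in(("tcp",(.514,.329)),("alt",(.515,.321))):
    P=[(c[0],c[1]+.016,.0536),(c[0],c[1]-.016,.0536),(c[0]-.016,c[1],.1),(c[0]+.016,c[1],.1),(c[0],c[1]+.01,.15),(c[0],c[1],.15),(c[0],c[1]-.01,.15)]
    print(nm,"wrist",(proj(W,P)-[80,0]).round(),"scene",((proj(S,P[:2]+[(*c,.0786)])-[170,215])*3+[400,0]).round(),"side",((proj(D,P[:2]+[(*c,.0786)])-[190,235])*3+[400,300]).round())
```

```text
held body mid (array([0.5106, 0.3269, 0.0745]), np.float64(0.0784))
bot1 body (array([ 0.4251, -0.1153,  0.0252]), np.float64(0.0266)) bulb (array([ 0.4262, -0.1219,  0.0824]), np.float64(0.0827))
bot2 body (array([ 0.3589, -0.2462,  0.0218]), np.float64(0.0255))
[0.5064 0.3971 0.2592]
tcp wrist [[194. 195.]
 [187. 247.]
 [156. 250.]
 [224. 257.]
 [194. 286.]
 [190. 313.]
 [187. 338.]] scene [[483. 173.]
 [512. 150.]
 [494. 135.]] side [[525. 475.]
 [544. 440.]
 [533. 421.]]
alt wrist [[194. 209.]
 [188. 259.]
 [157. 266.]
 [224. 273.]
 [194. 308.]
 [190. 333.]
 [187. 357.]] scene [[489. 167.]
 [519. 144.]
 [500. 129.]] side [[528. 466.]
 [547. 431.]
 [536. 412.]]
```

```bash
python3 go.py .518 .335 .084 6.5
```

```text
dp [0.0054 0.0043 0.0324] rot [ 0.003 -0.001  0.   ] rows 1.0 clk 5.55 tcp [0.5143 0.3291 0.1164]
```

```bash
python3 -m handwheel '[{"dp":[0.0055,0.0043,0],"delta_rot":[0,0,0]},{"dp":[0.0055,0.0043,0.01],"delta_rot":[0,0,0]},{"dp":[0.0055,0.0043,0.018],"delta_rot":[0,0,0]},{"dp":[0.0055,0.0043,0.025],"delta_rot":[0,0,0]},{"dp":[0.0055,0.0043,0.032],"delta_rot":[0,0,0]},{"dp":[0.0055,0.0043,0.032],"delta_rot":[0,0,0]}]'
python3 - <<'E'
from h import *
import pickle
F={n:vision.grab_frame(n) for n in("scene","side","wrist")}; pickle.dump(F,open("F3.pkl","wb"))
w=F["wrist"]["img"];s=F["scene"]["img"][215:305,170:270];d=F["side"]["img"][235:335,190:290]
C=np.zeros((600,800,3),np.uint8);C[:420,:400]=w[:,80:480];C[:270,400:700]=cv2.resize(s,(300,270),interpolation=2);C[300:,400:700]=cv2.resize(d,(300,300),interpolation=2);cv2.imwrite("pics/a4.png",C)
E
```

```text
clock: 6.3
tcp_pos: [0.5165, 0.334, 0.0815]
orientation: [-2.091, -2.344, 0.002]
contact_force: [-1.6, -0.3, -0.3]
grip_width: 0.0198
gripper_force: 25.0
```

View pics/a4.png

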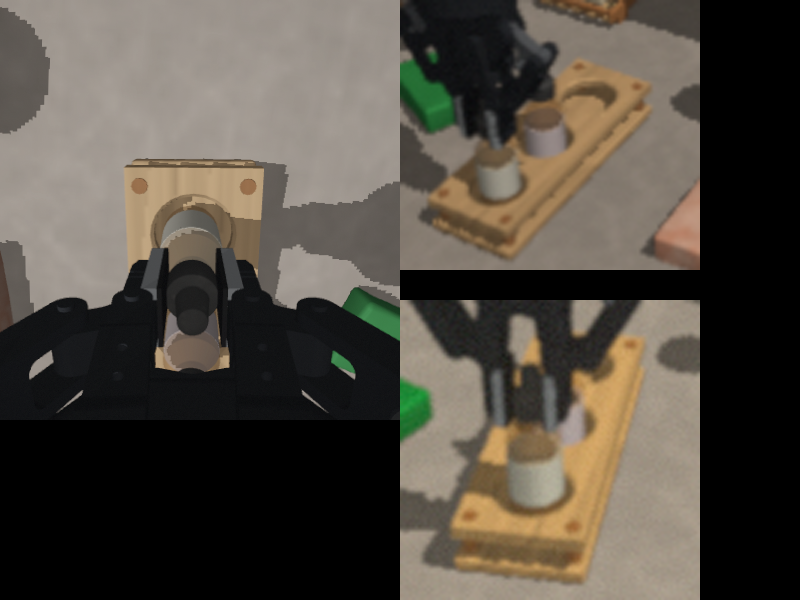

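```bash
python3 -m handwheel '[{"dp":[0.001,0.001,0.004],"delta_rot":[0,0,0]},{"dp":[0.001,0.001,0.007],"delta_rot":[0,0,0]},{"dp":[0.001,0.001,0.008],"delta_rot":[0,0,0]},{"dp":[0.001,0.001,0.0085],"delta_rot":[0,0,0]}]'
```

```text
clock: 6.95
tcp_pos: [0.5177, 0.3354, 0.0737]
orientation: [-2.091, -2.344, 0.0]
contact_force: [-0.7, -0.3, -0.9]
grip_width: 0.0198
gripper_force: 25.0
```

```bash
python3 -m handwheel '[{"dp":[0,0,0.001],"delta_rot":[0,0,0]},{"dp":[0,0,0.0015],"delta_rot":[0,0,0]},{"dp":[0,0,0.002],"delta_rot":[0,0,0]}]'
```

```text
clock: 7.32
tcp_pos: [0.5179, 0.3358, 0.0724]
orientation: [2.091, 2.344, 0.001]
contact_force: [-0.8, -1.3, 7.4]
grip_width: 0.0198
gripper_force: 25.7
```

```bash
python3 -m handwheel '[{"dp":[0,0,-0.001],"delta_rot":[0,0,0]},{"dp":[0,0,-0.001],"delta_rot":[0,0,0]},{"dp":[0,0,-0.001],"delta_rot":[0,0,0]},{"dp":[0,0,-0.03],"delta_rot":[0,0,0]},{"dp":[0,0,-0.08],"delta_rot":[0,0,0]},{"dp":[0,0,-0.128],"delta_rot":[0,0,0]},{"dp":[0,0,-0.128],"delta_rot":[0,0,0]}]' 0.6
python3 go.py .427 -.125 .135 6; python3 go.py .427 -.125 .2 6
```

```text
clock: 8.2
tcp_pos: [0.5195, 0.3374, 0.2041]
orientation: [2.09, 2.343, 0.012]
contact_force: [-0.0, -0.4, -0.8]
grip_width: 0.0511
gripper_force: 0.0
dp [-0.4492 -0.1449  0.0665] rot [ 0.007 -0.004  0.009] rows 8.0 clk 8.2 tcp [0.5195 0.3374 0.2041]
dp [-0.4489 -0.1444  0.0015] rot [ 0.007 -0.004  0.009] rows 8.0 clk 8.2 tcp [0.5195 0.3374 0.2041]
```

```bash
python3 -m handwheel '[{"dp":[-0.449,-0.144,0],"delta_rot":[0,0,0]},{"dp":[-0.449,-0.144,0],"delta_rot":[0,0,0]},{"dp":[-0.449,-0.144,0],"delta_rot":[0,0,0]},{"dp":[-0.449,-0.144,0],"delta_rot":[0,0,0]},{"dp":[-0.449,-0.144,0],"delta_rot":[0,0,0]},{"dp":[-0.449,-0.144,0],"delta_rot":[0,0,0]},{"dp":[-0.449,-0.144,0],"delta_rot":[0,0,0.009]},{"dp":[-0.449,-0.144,0.04],"delta_rot":[0,0,0.009]},{"dp":[-0.449,-0.144,0.066],"delta_rot":[0,0,0.009]},{"dp":[-0.449,-0.144,0.066],"delta_rot":[0,0,0.009]},{"dp":[-0.449,-0.144,0.066],"delta_rot":[0,0,0.009]}]'
python3 - <<'E'
from h import *
import pickle
F={n:vision.grab_frame(n) for n in("scene","side","wrist")}; pickle.dump(F,open("F4.pkl","wb"))
w=F["wrist"]["img"];s=F["scene"]["img"][205:305,170:270];d=F["side"]["img"][230:330,190:290]
C=np.zeros((600,800,3),np.uint8);C[:420,:500]=w[:,60:560];C[:300,500:]=cv2.resize(s,(300,300),interpolation=2);C[300:,500:]=cv2.resize(d,(300,300),interpolation=2);cv2.imwrite("pics/a5.png",C)
E
```

```text
clock: 9.57
tcp_pos: [0.4262, -0.1265, 0.1343]
orientation: [2.1, 2.336, 0.001]
contact_force: [0.1, 0.0, -0.1]
grip_width: 0.0511
gripper_force: 0.0
```

View pics/a5.png

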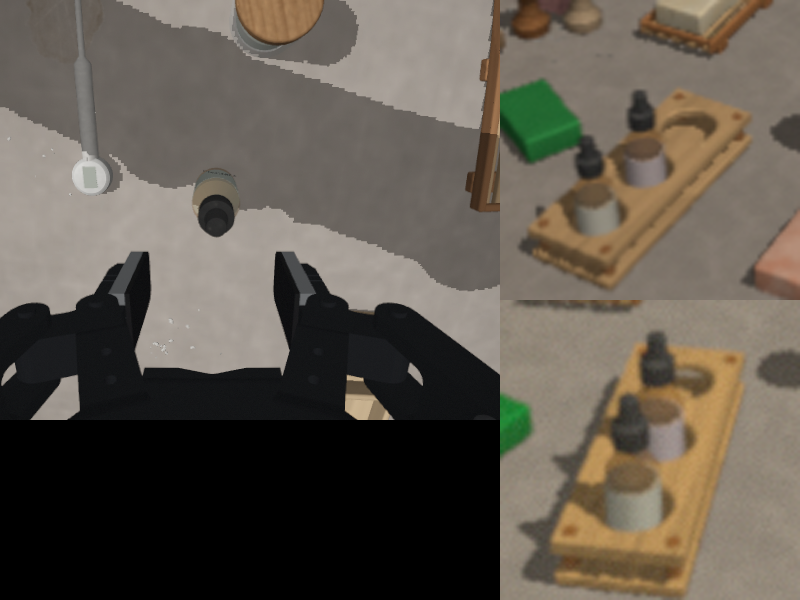

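```bash
python3 - <<'E'
from h import *
import pickle
W=pickle.load(open("F4.pkl","rb"))["wrist"]
print(onz(W,[(276,222),(276,235)],.096)[:,:2].round(4), onz(W,[(276,168)],0)[:,:2].round(4), onz(W,[(297,0),(383,0),(340,43)],.07)[:,:2].round(4))
E
python3 go.py .427 -.128 .062 6
```

```text
[[ 0.4284 -0.1187]
 [ 0.4292 -0.1258]] [[ 0.4284 -0.108 ]] [[ 0.4274 -0.0069]
 [ 0.4717 -0.0013]
 [ 0.4524 -0.0253]]
dp [-0.0013  0.0001  0.0728] rot [0.002 0.001 0.001] rows 2.0 clk 9.72 tcp [ 0.4266 -0.1267  0.1348]
```

```bash
python3 -m handwheel '[{"dp":[0.0063,0.0012,0.02],"delta_rot":[0,0,0]},{"dp":[0.0063,0.0012,0.05],"delta_rot":[0,0,0]},{"dp":[0.0063,0.0012,0.0725],"delta_rot":[0,0,0]},{"dp":[0.0063,0.0012,0.0725],"delta_rot":[0,0,0]},{"dp":[0.0063,0.0012,0.0725],"delta_rot":[0,0,0]}]'
python3 -m handwheel '[{"dp":[0,0,0],"delta_rot":[0,0,0]},{"dp":[0,0,0],"delta_rot":[0,0,0]},{"dp":[0,0,0],"delta_rot":[0,0,0]},{"dp":[0,0,0],"delta_rot":[0,0,0]}]' 0 25
python3 go.py .428 -.12 .2 6.5; python3 go.py .532 .2105 .2 6.5
```

```text
clock: 10.35
tcp_pos: [0.4272, -0.1206, 0.0623]
orientation: [2.1, 2.334, 0.001]
contact_force: [-0.5, -0.0, -0.1]
grip_width: 0.0512
gripper_force: 0.0
clock: 10.85
tcp_pos: [0.4273, -0.1208, 0.0622]
orientation: [2.101, 2.333, 0.001]
contact_force: [-0.1, 0.3, 6.8]
grip_width: 0.0198
gripper_force: 24.6
dp [ 0.0006  0.001  -0.1378] rot [ 0.002  0.001 -0.009] rows 3.0 clk 10.85 tcp [ 0.4273 -0.1208  0.0622]
dp [ 0.3184  0.139  -0.1378] rot [ 0.002  0.001 -0.009] rows 6.0 clk 10.85 tcp [ 0.4273 -0.1208  0.0622]
```

```bash
python3 -m handwheel '[{"dp":[0,0,-0.03],"delta_rot":[0,0,0]},{"dp":[0,0,-0.08],"delta_rot":[0,0,0]},{"dp":[0,0,-0.138],"delta_rot":[0,0,0]},{"dp":[0.317,0.139,-0.138],"delta_rot":[0,0,-0.009]},{"dp":[0.317,0.139,-0.138],"delta_rot":[0,0,-0.009]},{"dp":[0.317,0.139,-0.138],"delta_rot":[0,0,-0.009]},{"dp":[0.317,0.139,-0.138],"delta_rot":[0,0,-0.009]},{"dp":[0.317,0.139,-0.138],"delta_rot":[0,0,-0.009]},{"dp":[0.317,0.139,-0.138],"delta_rot":[0,0,-0.009]},{"dp":[0.317,0.139,-0.138],"delta_rot":[0,0,-0.009]},{"dp":[0.317,0.139,-0.09],"delta_rot":[0,0,-0.009]},{"dp":[0.317,0.139,-0.053],"delta_rot":[0,0,-0.009]}]'
python3 go.py .532 .2095 .115 6.5
```

```text
clock: 12.35
tcp_pos: [0.5309, 0.2071, 0.1129]
orientation: [2.093, 2.342, -0.003]
contact_force: [0.0, -0.5, -0.9]
grip_width: 0.0196
gripper_force: 24.8
dp [ 0.0022  0.0013 -0.0022] rot [-0.001  0.002 -0.001] rows 1.0 clk 12.35 tcp [0.5309 0.2071 0.1129]
```

```bash
python3 -m handwheel '[{"dp":[0.002,0.001,0],"delta_rot":[0,0,0]},{"dp":[0.002,0.001,0.01],"delta_rot":[0,0,0]},{"dp":[0.002,0.001,0.017],"delta_rot":[0,0,0]},{"dp":[0.002,0.001,0.022],"delta_rot":[0,0,0]},{"dp":[0.002,0.001,0.022],"delta_rot":[0,0,0]}]'
python3 - <<'E'
from h import *
import pickle
F={n:vision.grab_frame(n) for n in("scene","side","wrist")}; pickle.dump(F,open("F5.pkl","wb"))
w=F["wrist"]["img"];s=F["scene"]["img"][205:305,170:270];d=F["side"]["img"][230:330,190:290]
C=np.zeros((600,800,3),np.uint8);C[:420,:500]=w[:,60:560];C[:300,500:]=cv2.resize(s,(300,300),interpolation=2);C[300:,500:]=cv2.resize(d,(300,300),interpolation=2);cv2.imwrite("pics/a6.png",C)
E
```

```text
clock: 12.98
tcp_pos: [0.532, 0.2112, 0.0923]
orientation: [2.091, 2.344, -0.0]
contact_force: [-0.1, -0.3, -0.9]
grip_width: 0.0197
gripper_force: 24.8
```

View pics/a6.png

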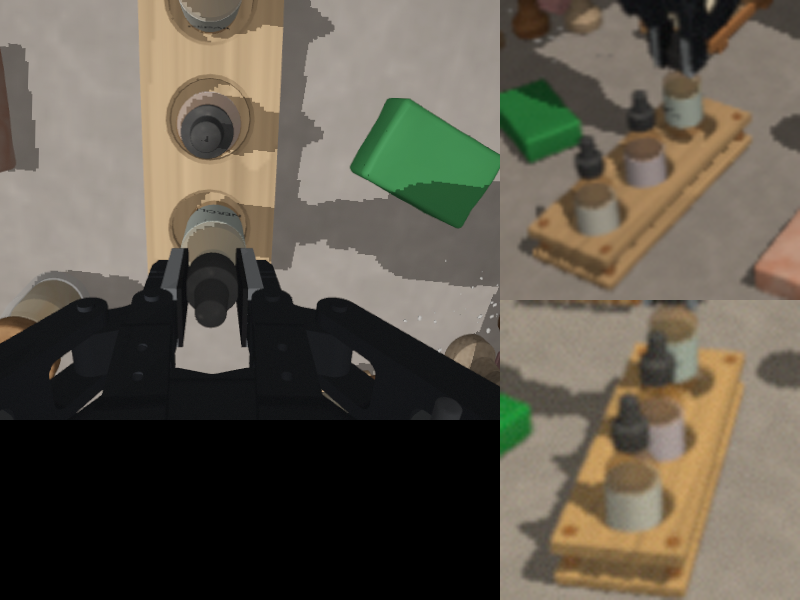

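```bash
python3 -m handwheel '[{"dp":[0,-0.0015,0.003],"delta_rot":[0,0,0]},{"dp":[0,-0.0015,0.009],"delta_rot":[0,0,0]},{"dp":[0,-0.0015,0.014],"delta_rot":[0,0,0]},{"dp":[0,-0.0015,0.017],"delta_rot":[0,0,0]},{"dp":[0,-0.0015,0.0185],"delta_rot":[0,0,0]},{"dp":[0,-0.0015,0.0195],"delta_rot":[0,0,0]},{"dp":[0,-0.0015,0.0195],"delta_rot":[0,0,0]}]'
```

```text
clock: 14.0
tcp_pos: [0.5306, 0.2111, 0.0728]
orientation: [2.091, 2.344, 0.0]
contact_force: [0.0, -0.7, -1.7]
grip_width: 0.0198
gripper_force: 24.8
```

```bash
python3 -m handwheel '[{"dp":[0,0,0.0005],"delta_rot":[0,0,0]},{"dp":[0,0,0.001],"delta_rot":[0,0,0]},{"dp":[0,0,0.001],"delta_rot":[0,0,0]}]'
```

```text
clock: 14.38
tcp_pos: [0.5308, 0.2114, 0.0723]
orientation: [2.091, 2.344, 0.001]
contact_force: [-0.0, 0.1, 4.5]
grip_width: 0.0198
gripper_force: 25.1
```

```bash
python3 -m handwheel '[{"dp":[0,0,0],"delta_rot":[0,0,0]},{"dp":[0,0,-0.001],"delta_rot":[0,0,0]},{"dp":[0,0,-0.001],"delta_rot":[0,0,0]},{"dp":[0,0,-0.03],"delta_rot":[0,0,0]},{"dp":[0,0,-0.08],"delta_rot":[0,0,0]},{"dp":[0,0,-0.11],"delta_rot":[0,0,0]},{"dp":[0,0,-0.11],"delta_rot":[0,0,0]}]' 0.6
python3 go.py .428 .115 .18 5
```

```text
clock: 15.25
tcp_pos: [0.532, 0.212, 0.1843]
orientation: [2.09, 2.342, 0.007]
contact_force: [-0.2, -0.2, -0.0]
grip_width: 0.0511
gripper_force: 0.0
dp [-0.0846 -0.1143  0.0037] rot [ 0.005 -0.001  0.027] rows 3.0 clk 15.25 tcp [0.532  0.212  0.1843]
```

```bash
python3 -m handwheel '[{"dp":[-0.085,-0.114,0],"delta_rot":[0,0,0.027]},{"dp":[-0.085,-0.114,0],"delta_rot":[0,0,0.027]},{"dp":[-0.085,-0.114,0],"delta_rot":[0,0,0.027]},{"dp":[-0.085,-0.114,0],"delta_rot":[0,0,0.027]},{"dp":[-0.085,-0.114,0],"delta_rot":[0,0,0.027]}]' 1
cat > lid.py <<'E'
from h import *
import pickle,sys
W=vision.grab_frame("wrist"); pickle.dump(W,open("W.pkl","wb"))
m=cv2.inRange(cv2.cvtColor(W["img"],cv2.COLOR_BGR2HSV),*(np.array(eval(a)) for a in sys.argv[1:3]))
m=cv2.morphologyEx(m,cv2.MORPH_OPEN,np.ones((5,5)))
cs=cv2.findContours(m,cv2.RETR_EXTERNAL,cv2.CHAIN_APPROX_NONE)[0]
for c in cs:
    if cv2.contourArea(c)<600: continue
    P=onz(W,c[:,0,:],float(sys.argv[3]))[:,:2]*1000
    (x,y),r=cv2.minEnclosingCircle(P.astype(np.float32)); b=cv2.minAreaRect(P.astype(np.float32))
    print(int(cv2.contourArea(c)),cv2.boundingRect(c),"circ",round(x,1),round(y,1),round(r,1),"rect",np.round(b[0],1),np.round(b[1],1),round(b[2],1))
E
python3 lid.py "(5,90,40)" "(20,255,255)" .07
python3 -c "
import pickle,cv2;I=pickle.load(open('W.pkl','rb'))['img'];cv2.imwrite('pics/a7.png',I)"
```

```text
clock: 15.88
tcp_pos: [0.4283, 0.115, 0.182]
orientation: [-2.122, -2.317, -0.003]
contact_force: [0.6, 0.1, -0.8]
grip_width: 0.0853
gripper_force: 0.0
2337 (257, 311, 56, 53) circ 449.0 1.5 25.3 rect [449.1   1.5] [44.5 49.4] 4.8
2077 (451, 219, 96, 92) circ 607.0 79.0 48.5 rect [607.   77.1] [75.7 74.1] 7.8
3262 (245, 144, 66, 66) circ 431.1 131.4 23.3 rect [431.4 131.1] [46.  45.4] 67.9
1066 (418, 0, 50, 59) circ 533.1 241.6 20.5 rect [534.2 241.5] [37.2 28.4] 41.5
```

View pics/a7.png

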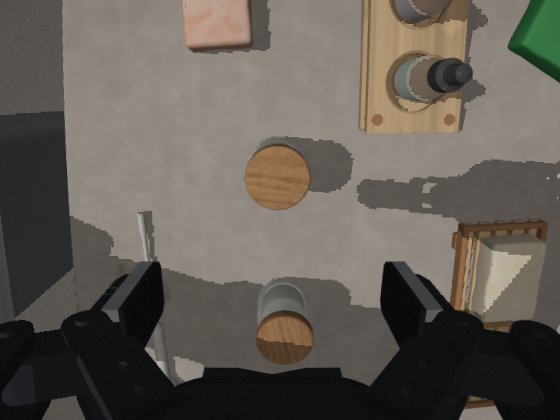

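```bash
python3 go.py .431 .1315 .036 5
```

```text
dp [0.0158 0.004  0.146 ] rot [ 0.001 -0.002  0.001] rows 3.0 clk 15.93 tcp [0.4283 0.1151 0.182 ]
```

```bash
python3 -m handwheel '[{"dp":[0.016,0.004,0.03],"delta_rot":[0,0,0]},{"dp":[0.016,0.004,0.07],"delta_rot":[0,0,0]},{"dp":[0.016,0.004,0.11],"delta_rot":[0,0,0]},{"dp":[0.016,0.004,0.135],"delta_rot":[0,0,0]},{"dp":[0.016,0.004,0.146],"delta_rot":[0,0,0]},{"dp":[0.016,0.004,0.146],"delta_rot":[0,0,0]},{"dp":[0.016,0.004,0.146],"delta_rot":[0,0,0]}]'
python3 -m handwheel '[{"dp":[0,0,0],"delta_rot":[0,0,0]},{"dp":[0,0,0],"delta_rot":[0,0,0]},{"dp":[0,0,0],"delta_rot":[0,0,0]},{"dp":[0,0,0],"delta_rot":[0,0,0]}]' 0 30
python3 go.py .5 0 .18 3; python3 go.py .562 -.31 .16 1
```

```text
clock: 16.8
tcp_pos: [0.4305, 0.1306, 0.0366]
orientation: [2.122, 2.316, 0.002]
contact_force: [-0.2, -0.4, -0.1]
grip_width: 0.0852
gripper_force: 0.0
clock: 17.3
tcp_pos: [0.43, 0.13, 0.0364]
orientation: [2.122, 2.315, 0.001]
contact_force: [-0.4, -0.4, 5.6]
grip_width: 0.0453
gripper_force: 29.9
dp [-0.1356  0.0586 -0.1435] rot [0.001 0.    0.034] rows 4.0 clk 17.3 tcp [0.43   0.13   0.0364]
dp [-0.4498  0.0935 -0.1233] rot [0.001 0.    0.069] rows 8.0 clk 17.3 tcp [0.43   0.13   0.0364]
```

Run:
```python
from h import *
import pickle
from scipy.optimize import least_squares
F=pickle.load(open("F.pkl","rb")); W1=pickle.load(open("w1.pkl","rb")); W=pickle.load(open("W.pkl","rb"))
s=lambda L:np.array(L,float)/3+[170,145]
d=lambda L:np.array(L,float)/3+[190,140]
def fit(w,l,z,obs,x0):
    q=np.array([[w,-l],[-w,-l],[-w,l],[w,l]])/2
    def res(p):
        c,n=np.cos(p[2]),np.sin(p[2]); P=np.c_[q@np.array([[c,n],[-n,c]])+p[:2],np.full(4,z)]
        return np.concatenate([(onz(f,uv,z)[:,:2]-P[ix,:2]).ravel()*1000 for f,uv,ix in obs])
    r=least_squares(res,x0,loss="soft_l1",f_scale=2.); print(r.x.round(4),np.degrees(r.x[2]).round(2),r.fun.reshape(-1,2).round(1).tolist())
# corner order: far(-y) +x, far -x, near(+y) -x, near +x
fit(.076,.146,.028,[(F["scene"],s([(466,34),(519,55),(447,98),(396,82)]),[0,1,2,3]),(F["side"],d([(284,33),(356,40),(325,95),(246,87)]),[0,1,2,3]),(W1,np.array([(456,170),(542,180),(512,320),(424,308)],float),[2,3,0,1])],[.563,-.286,0])
fit(.082,.21,.021,[(F["scene"],s([(250,106),(319,122),(210,228),(143,198)]),[0,1,2,3]),(F["side"],d([(95,136),(184,141),(138,264),(30,260)]),[0,1,2,3]),(W,np.array([(458,226),(545,222)],float),[2,3])],[.65,0,.1])
print("bowl",onz(F["side"],np.array([(427,157),(484,157),(456,190)])/1.42,.1),onz(F["scene"],np.array([(500,185),(553,185),(526,205)])/1.42,.1))
```

```text
[ 0.5615 -0.2881 -0.0197] -1.13 [[-3.9, 4.2], [-2.7, 14.6], [10.3, -1.8], [-2.6, 0.3], [1.2, 1.4], [3.3, -1.2], [1.1, -7.0], [-0.6, -3.6], [-6.0, -0.7], [2.6, -0.4], [16.9, -0.0], [-4.1, 7.3]]
[ 6.503e-01 -6.000e-04  1.332e-01] 7.63 [[-1.5, 3.2], [0.6, 0.5], [-0.4, 3.1], [1.8, -10.2], [-2.3, 1.4], [1.8, 1.1], [-0.4, -2.6], [-3.7, 1.9], [0.6, -5.8], [2.1, -6.1]]
bowl [[ 0.59258761 -0.54846574  0.1       ]
 [ 0.46469175 -0.5846799   0.1       ]
 [ 0.48759916 -0.34053246  0.1       ]] [[ 0.54910298 -0.45811336  0.1       ]
 [ 0.44230169 -0.53322046  0.1       ]
 [ 0.44723845 -0.38861528  0.1       ]]
```

```bash
python3 -m handwheel '[{"dp":[0,0,-0.03],"delta_rot":[0,0,0]},{"dp":[0,0,-0.08],"delta_rot":[0,0,0]},{"dp":[0,0,-0.14],"delta_rot":[0,0,0]},{"dp":[-0.06,0.02,-0.164],"delta_rot":[0,0,0]},{"dp":[-0.12,0.045,-0.164],"delta_rot":[0,0,0.02]},{"dp":[-0.18,0.05,-0.164],"delta_rot":[0,0,0.04]},{"dp":[-0.24,0.05,-0.164],"delta_rot":[0,0,0.05]},{"dp":[-0.3,0.04,-0.164],"delta_rot":[0,0,0.069]},{"dp":[-0.36,0.03,-0.164],"delta_rot":[0,0,0.069]},{"dp":[-0.4,0.015,-0.164],"delta_rot":[0,0,0.069]},{"dp":[-0.4,0.015,-0.164],"delta_rot":[0,0,0.069]},{"dp":[-0.4,0.015,-0.164],"delta_rot":[0,0,0.069]}]'
python3 - <<'E'
from h import *
import pickle
W=vision.grab_frame("wrist"); pickle.dump(W,open("W8.pkl","wb")); crop(W,0,0,560,420,1,"pics/a8.png",40)
E
```

```text
clock: 18.8
tcp_pos: [0.4792, -0.2664, 0.1997]
orientation: [-2.201, -2.241, -0.001]
contact_force: [0.8, -0.2, -1.6]
grip_width: 0.0456
gripper_force: 31.3
```

View pics/a8.png

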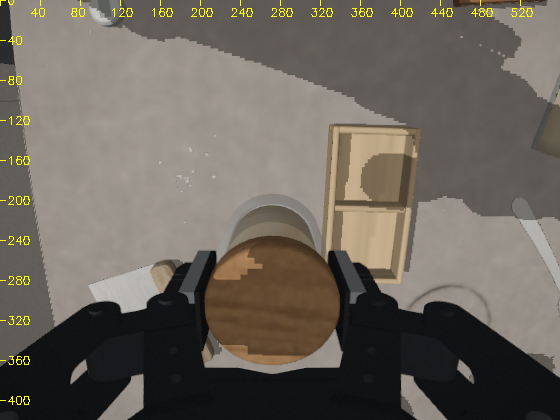

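Run:
```python
from h import *
import pickle
W=pickle.load(open("W8.pkl","rb"))
P=onz(W,[(419,131),(402,283),(370,206),(411,206),(331,204)],.028)[:,:2]; print(P.round(4))
v=P[0]-P[1]; print(np.linalg.norm(v),"yaw",np.degrees(np.arctan2(-v[0],v[1])))
E=(P[0]+P[1])/2; u=v/np.linalg.norm(v); n=np.array([u[1],-u[0]]); print("centre",E-.038*n, "bays",E-.038*n+.035*u,E-.038*n-.035*u)
T=np.array(W["world_from_camera"]); m=[(273,300)]
print("lid centre z .236",onz(W,m,.2335)[0].round(4))
```

```text
[[ 0.6034 -0.22  ]
 [ 0.605  -0.3623]
 [ 0.5669 -0.2868]
 [ 0.604  -0.2861]
 [ 0.5321 -0.2856]]
0.14231311897054602 yaw 0.6608449276453634
centre [ 0.56621038 -0.29159814] bays [ 0.5658067  -0.25660047] [ 0.56661406 -0.32659581]
lid centre z .236 [ 0.4798 -0.2615  0.2335]
```

```bash
python3 go.py .565 -.326 .2 0.5;python3 go.py .565 -.326 .06 0.5
```

```text
dp [-0.0619  0.0843 -0.0002] rot [ 0.    -0.001  0.011] rows 2.0 clk 18.85 tcp [ 0.4795 -0.2658  0.1998]
dp [-0.062   0.0843  0.1398] rot [ 0.    -0.001  0.011] rows 3.0 clk 18.85 tcp [ 0.4795 -0.2658  0.1998]
```

```bash
python3 -m handwheel '[{"dp":[-0.062,0.084,0],"delta_rot":[0,0,0.011]},{"dp":[-0.062,0.084,0],"delta_rot":[0,0,0.011]},{"dp":[-0.062,0.084,0.04],"delta_rot":[0,0,0.011]},{"dp":[-0.062,0.084,0.08],"delta_rot":[0,0,0.011]},{"dp":[-0.062,0.084,0.105],"delta_rot":[0,0,0.011]},{"dp":[-0.062,0.084,0.115],"delta_rot":[0,0,0.011]},{"dp":[-0.062,0.084,0.125],"delta_rot":[0,0,0.011]},{"dp":[-0.062,0.084,0.135],"delta_rot":[0,0,0.011]},{"dp":[-0.062,0.084,0.14],"delta_rot":[0,0,0.011]},{"dp":[-0.062,0.084,0.14],"delta_rot":[0,0,0.011]}]'
python3 go.py .565 -.326 .0435 0.5
```

```text
clock: 20.1
tcp_pos: [0.5643, -0.3277, 0.0597]
orientation: [-2.214, -2.229, 0.0]
contact_force: [0.8, 0.2, -1.2]
grip_width: 0.0449
gripper_force: 31.5
dp [0.0017 0.0007 0.0162] rot [-0.    -0.    -0.002] rows 1.0 clk 20.1 tcp [ 0.5643 -0.3277  0.0597]
```

```bash
python3 -m handwheel '[{"dp":[0.0017,0.0007,0.006],"delta_rot":[0,0,0]},{"dp":[0.0017,0.0007,0.011],"delta_rot":[0,0,0]},{"dp":[0.0017,0.0007,0.014],"delta_rot":[0,0,0]},{"dp":[0.0017,0.0007,0.016],"delta_rot":[0,0,0]},{"dp":[0.0017,0.0007,0.016],"delta_rot":[0,0,0]}]'
```

```text
clock: 20.72
tcp_pos: [0.565, -0.326, 0.0437]
orientation: [-2.214, -2.229, 0.0]
contact_force: [-0.3, -0.1, -1.0]
grip_width: 0.0459
gripper_force: 31.5
```

```bash
python3 -m handwheel '[{"dp":[0,0,0.0007],"delta_rot":[0,0,0]},{"dp":[0,0,0.0012],"delta_rot":[0,0,0]},{"dp":[0,0,0.0014],"delta_rot":[0,0,0]}]'
```

```text
clock: 21.1
tcp_pos: [0.5651, -0.326, 0.0426]
orientation: [2.214, 2.229, -0.0]
contact_force: [0.0, -0.0, 1.4]
grip_width: 0.0457
gripper_force: 31.6
```

```bash
python3 -m handwheel '[{"dp":[0,0,0],"delta_rot":[0,0,0]},{"dp":[0,0,0],"delta_rot":[0,0,0]},{"dp":[0,0,0],"delta_rot":[0,0,0]},{"dp":[0,0,-0.03],"delta_rot":[0,0,0]},{"dp":[0,0,-0.08],"delta_rot":[0,0,0]},{"dp":[0,0,-0.14],"delta_rot":[0,0,0]},{"dp":[0,0,-0.14],"delta_rot":[0,0,0]}]' 1
python3 go.py .449 -.016 .182 3
```

```text
clock: 21.98
tcp_pos: [0.5684, -0.327, 0.1883]
orientation: [2.207, 2.222, 0.005]
contact_force: [0.0, -0.1, -1.5]
grip_width: 0.0854
gripper_force: 0.0
dp [ 0.3118 -0.1173  0.0038] rot [ 0.009  0.005 -0.046] rows 6.0 clk 21.98 tcp [ 0.5684 -0.327   0.1883]
```

```bash
python3 -m handwheel '[{"dp":[0.312,-0.117,0],"delta_rot":[0,0,-0.046]},{"dp":[0.312,-0.117,0],"delta_rot":[0,0,-0.046]},{"dp":[0.312,-0.117,0],"delta_rot":[0,0,-0.046]},{"dp":[0.312,-0.117,0],"delta_rot":[0,0,-0.046]},{"dp":[0.312,-0.117,0],"delta_rot":[0,0,-0.046]},{"dp":[0.312,-0.117,0],"delta_rot":[0,0,-0.046]},{"dp":[0.312,-0.117,0],"delta_rot":[0,0,-0.046]},{"dp":[0.312,-0.117,0],"delta_rot":[0,0,-0.046]}]'
python3 lid.py "(5,90,40)" "(20,255,255)" .07
python3 go.py .449 0 .036 3
```

```text
clock: 22.98
tcp_pos: [0.4461, -0.016, 0.1821]
orientation: [-2.163, -2.278, 0.001]
contact_force: [0.4, 0.0, 0.5]
grip_width: 0.0855
gripper_force: 0.0
3246 (245, 146, 65, 65) circ 449.3 -1.2 23.3 rect [449.3  -0.9] [45.1 45.7] 3.0
12597 (453, 60, 107, 236) circ 619.2 2.9 93.7 rect [617.4   2.8] [ 75.9 174.8] 7.7
dp [0.016  0.0037 0.1461] rot [-0.     0.    -0.002] rows 3.0 clk 23.02 tcp [ 0.4462 -0.0162  0.1821]
```

```bash
python3 -m handwheel '[{"dp":[0.017,0.003,0.03],"delta_rot":[0,0,0]},{"dp":[0.017,0.003,0.07],"delta_rot":[0,0,0]},{"dp":[0.017,0.003,0.11],"delta_rot":[0,0,0]},{"dp":[0.017,0.003,0.135],"delta_rot":[0,0,0]},{"dp":[0.017,0.003,0.146],"delta_rot":[0,0,0]},{"dp":[0.017,0.003,0.146],"delta_rot":[0,0,0]},{"dp":[0.017,0.003,0.146],"delta_rot":[0,0,0]}]'
python3 -m handwheel '[{"dp":[0,0,0],"delta_rot":[0,0,0]},{"dp":[0,0,0],"delta_rot":[0,0,0]},{"dp":[0,0,0],"delta_rot":[0,0,0]},{"dp":[0,0,0],"delta_rot":[0,0,0]}]' 0 30
python3 go.py .565 -.2545 .2 0.5
```

```text
clock: 23.9
tcp_pos: [0.4489, 0.0022, 0.0372]
orientation: [2.162, 2.278, 0.002]
contact_force: [0.2, 0.8, -0.0]
grip_width: 0.0857
gripper_force: 0.0
clock: 24.4
tcp_pos: [0.4485, 0.0023, 0.037]
orientation: [2.161, 2.279, 0.001]
contact_force: [-0.7, -0.5, 5.5]
grip_width: 0.0459
gripper_force: 29.8
dp [-0.2627  0.1029 -0.1627] rot [0.001 0.    0.044] rows 6.0 clk 24.4 tcp [0.4485 0.0023 0.037 ]
```

```bash
python3 -m handwheel '[{"dp":[0,0,-0.03],"delta_rot":[0,0,0]},{"dp":[0,0,-0.08],"delta_rot":[0,0,0]},{"dp":[0,0,-0.13],"delta_rot":[0,0,0]},{"dp":[-0.263,0.103,-0.163],"delta_rot":[0,0,0.044]},{"dp":[-0.263,0.103,-0.163],"delta_rot":[0,0,0.044]},{"dp":[-0.263,0.103,-0.163],"delta_rot":[0,0,0.044]},{"dp":[-0.263,0.103,-0.163],"delta_rot":[0,0,0.044]},{"dp":[-0.263,0.103,-0.163],"delta_rot":[0,0,0.044]},{"dp":[-0.263,0.103,-0.163],"delta_rot":[0,0,0.044]},{"dp":[-0.263,0.103,-0.163],"delta_rot":[0,0,0.044]},{"dp":[-0.263,0.103,-0.163],"delta_rot":[0,0,0.044]}]'
python3 lid.py "(5,90,40)" "(20,255,255)" .233
python3 - <<'E'
from h import *
import pickle
F={n:vision.grab_frame(n) for n in("scene","side")}; pickle.dump(F,open("F9.pkl","wb"))
for n,z in(("scene",.076),("side",.076)):
    f=F[n]; m=cv2.inRange(cv2.cvtColor(f["img"],cv2.COLOR_BGR2HSV),np.array((5,120,60)),np.array((20,255,255)))
    for c in cv2.findContours(m,0,1)[0]:
        if 60<cv2.contourArea(c)<900:
            (u,v),_=cv2.minEnclosingCircle(c); p=onz(f,[(u,v)],z)[0]
            if p[1]<-.1: print(n,cv2.boundingRect(c),p[:2].round(4))
E
python3 go.py .565 -.2545 .06 0.5
```

```text
clock: 25.78
tcp_pos: [0.5644, -0.2531, 0.1994]
orientation: [-2.208, -2.233, 0.0]
contact_force: [0.3, 0.0, -0.7]
grip_width: 0.0452
gripper_force: 31.1
13027 (206, 249, 133, 125) circ 564.8 -254.1 24.3 rect [ 564.8 -254.1] [45.  47.9] 0.7
866 (349, 0, 104, 17) circ 599.0 -157.3 14.4 rect [ 599.1 -159. ] [28.8  4.2] 2.6
scene (323, 147, 13, 8) [ 0.5591 -0.3164]
scene (353, 118, 36, 21) [ 0.538  -0.5892]
scene (332, 97, 21, 22) [ 0.7134 -0.7009]
side (287, 138, 16, 8) [ 0.561  -0.3219]
side (302, 107, 39, 27) [ 0.5333 -0.6017]
side (241, 96, 38, 27) [ 0.7592 -0.6167]
side (282, 92, 15, 6) [ 0.6967 -0.818 ]
side (241, 87, 35, 18) [ 0.8014 -0.7493]
dp [-0.0006  0.0004  0.1396] rot [-0.     0.     0.002] rows 3.0 clk 25.93 tcp [ 0.5646 -0.2539  0.1996]
```

```bash
python3 -m handwheel '[{"dp":[0,0,0.05],"delta_rot":[0,0,0]},{"dp":[0,0,0.09],"delta_rot":[0,0,0]},{"dp":[0,0,0.11],"delta_rot":[0,0,0]},{"dp":[0,0,0.12],"delta_rot":[0,0,0]},{"dp":[0,0,0.13],"delta_rot":[0,0,0]},{"dp":[0,0,0.14],"delta_rot":[0,0,0]},{"dp":[0,0,0.14],"delta_rot":[0,0,0]}]'
```

```text
clock: 26.8
tcp_pos: [0.5646, -0.2548, 0.0591]
orientation: [-2.211, -2.231, 0.001]
contact_force: [0.6, 0.6, -1.5]
grip_width: 0.0452
gripper_force: 31.1
```

Contact expected at TCP z ≈ 0.0432.

```bash
python3 -m handwheel '[{"dp":[0.001,0,0.006],"delta_rot":[0,0,0]},{"dp":[0.001,0,0.011],"delta_rot":[0,0,0]},{"dp":[0.001,0,0.0135],"delta_rot":[0,0,0]},{"dp":[0.001,0,0.015],"delta_rot":[0,0,0]},{"dp":[0.001,0,0.0155],"delta_rot":[0,0,0]},{"dp":[0.001,0,0.016],"delta_rot":[0,0,0]}]'
```

```text
clock: 27.55
tcp_pos: [0.5649, -0.2539, 0.0435]
orientation: [2.211, 2.231, 0.0]
contact_force: [-0.8, -0.3, -1.9]
grip_width: 0.0457
gripper_force: 31.1
```

```bash
python3 -m handwheel '[{"dp":[0,0,0.0005],"delta_rot":[0,0,0]},{"dp":[0,0,0.001],"delta_rot":[0,0,0]},{"dp":[0,0,0.001],"delta_rot":[0,0,0]}]'
```

```text
clock: 27.92
tcp_pos: [0.565, -0.2539, 0.0431]
orientation: [2.211, 2.231, -0.0]
contact_force: [-1.0, 0.8, 4.5]
grip_width: 0.0458
gripper_force: 31.5
```

```bash
python3 -m handwheel '[{"dp":[0,0,0],"delta_rot":[0,0,0]},{"dp":[0,0,0],"delta_rot":[0,0,0]},{"dp":[0,0,0],"delta_rot":[0,0,0]},{"dp":[0,0,-0.03],"delta_rot":[0,0,0]},{"dp":[0,0,-0.08],"delta_rot":[0,0,0]},{"dp":[0,0,-0.14],"delta_rot":[0,0,0]},{"dp":[0,0,-0.14],"delta_rot":[0,0,0]}]' 1
python3 go.py .385 .235 .18 5
```

```text
clock: 28.8
tcp_pos: [0.5681, -0.2545, 0.1878]
orientation: [2.205, 2.225, 0.006]
contact_force: [-0.9, 0.4, -0.3]
grip_width: 0.0853
gripper_force: 0.0
dp [ 0.4911 -0.1788  0.0044] rot [ 0.009  0.004 -0.078] rows 9.0 clk 28.8 tcp [ 0.5681 -0.2545  0.1878]
```

```bash
python3 -m handwheel '[{"dp":[0.491,-0.179,0],"delta_rot":[0,0,-0.078]},{"dp":[0.491,-0.179,0],"delta_rot":[0,0,-0.078]},{"dp":[0.491,-0.179,0],"delta_rot":[0,0,-0.078]},{"dp":[0.491,-0.179,0],"delta_rot":[0,0,-0.078]},{"dp":[0.491,-0.179,0],"delta_rot":[0,0,-0.078]},{"dp":[0.491,-0.179,0],"delta_rot":[0,0,-0.078]},{"dp":[0.491,-0.179,0],"delta_rot":[0,0,-0.078]},{"dp":[0.491,-0.179,0],"delta_rot":[0,0,-0.078]},{"dp":[0.491,-0.179,0],"delta_rot":[0,0,-0.078]},{"dp":[0.491,-0.179,0],"delta_rot":[0,0,-0.078]},{"dp":[0.491,-0.179,0],"delta_rot":[0,0,-0.078]}]'
python3 lid.py "(0,60,110)" "(11,255,255)" .026
python3 - <<'E'
import pickle,cv2,numpy as np
W=pickle.load(open("W.pkl","rb")); F=pickle.load(open("F9.pkl","rb"))
cv2.imwrite("pics/a9.png",W["img"])
E
```

```text
clock: 30.18
tcp_pos: [0.3815, 0.2342, 0.1818]
orientation: [2.124, 2.315, -0.002]
contact_force: [-0.1, -0.4, -0.1]
grip_width: 0.0854
gripper_force: 0.0
5131 (229, 104, 67, 97) circ 372.5 259.8 44.3 rect [372.4 259.8] [50.1 76.7] 8.2
```

View pics/a9.png

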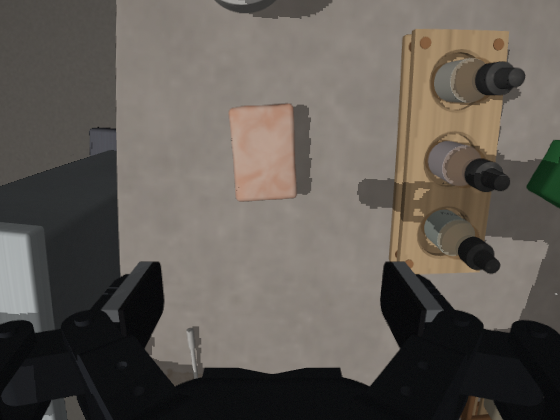

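```bash
python3 go.py .3724 .2598 .004 8.2
```

```text
dp [ 0.0267 -0.007   0.1779] rot [-0.001  0.001 -0.058] rows 3.0 clk 30.23 tcp [0.3818 0.234  0.1819]
```

```bash
python3 -m handwheel '[{"dp":[0.0267,-0.007,0.03],"delta_rot":[0,0,-0.058]},{"dp":[0.0267,-0.007,0.08],"delta_rot":[0,0,-0.058]},{"dp":[0.0267,-0.007,0.13],"delta_rot":[0,0,-0.058]},{"dp":[0.0267,-0.007,0.16],"delta_rot":[0,0,-0.058]},{"dp":[0.0267,-0.007,0.172],"delta_rot":[0,0,-0.058]},{"dp":[0.0267,-0.007,0.177],"delta_rot":[0,0,-0.058]},{"dp":[0.0267,-0.007,0.177],"delta_rot":[0,0,-0.058]}]'
python3 go.py .3724 .2598 .004 8.2
```

```text
clock: 31.1
tcp_pos: [0.3728, 0.2616, 0.0061]
orientation: [2.055, 2.375, 0.002]
contact_force: [0.8, 0.4, 0.2]
grip_width: 0.0855
gripper_force: 0.0
dp [-0.0018 -0.0006  0.0021] rot [ 0.001 -0.     0.001] rows 1.0 clk 31.1 tcp [0.3728 0.2616 0.0061]
```

```bash
python3 -m handwheel '[{"dp":[-0.0015,-0.0006,0.002],"delta_rot":[0,0,0]},{"dp":[-0.0015,-0.0006,0.002],"delta_rot":[0,0,0]},{"dp":[-0.0015,-0.0006,0.002],"delta_rot":[0,0,0]},{"dp":[-0.0015,-0.0006,0.002],"delta_rot":[0,0,0]},{"dp":[-0.0015,-0.0006,0.002],"delta_rot":[0,0,0]}]' 0 40
python3 go.py .3726 .2602 .2 8.2
```

```text
clock: 31.72
tcp_pos: [0.3721, 0.2598, 0.004]
orientation: [2.054, 2.376, 0.001]
contact_force: [-1.0, -1.6, 5.1]
grip_width: 0.0532
gripper_force: 41.8
dp [ 0.0002  0.0008 -0.196 ] rot [0.001 0.    0.002] rows 4.0 clk 31.73 tcp [0.3721 0.2598 0.004 ]
```

```bash
python3 -m handwheel '[{"dp":[0,0,-0.03],"delta_rot":[0,0,0]},{"dp":[0,0,-0.08],"delta_rot":[0,0,0]},{"dp":[0,0,-0.14],"delta_rot":[0,0,0]},{"dp":[0,0,-0.196],"delta_rot":[0,0,0]},{"dp":[0,0,-0.196],"delta_rot":[0,0,0]}]'
python3 go.py .53 -.016 .2 7.6
```

```text
clock: 32.35
tcp_pos: [0.3737, 0.2618, 0.2035]
orientation: [2.053, 2.373, 0.012]
contact_force: [0.3, 0.4, -0.9]
grip_width: 0.0533
gripper_force: 43.1
dp [-0.2974  0.1147  0.0038] rot [ 0.008 -0.002  0.012] rows 6.0 clk 32.35 tcp [0.3737 0.2618 0.2035]
```

```bash
python3 -m handwheel '[{"dp":[-0.297,0.115,0],"delta_rot":[0,0,0.012]},{"dp":[-0.297,0.115,0],"delta_rot":[0,0,0.012]},{"dp":[-0.297,0.115,0],"delta_rot":[0,0,0.012]},{"dp":[-0.297,0.115,0],"delta_rot":[0,0,0.012]},{"dp":[-0.297,0.115,0],"delta_rot":[0,0,0.012]},{"dp":[-0.297,0.115,0],"delta_rot":[0,0,0.012]},{"dp":[-0.297,0.115,0],"delta_rot":[0,0,0.012]},{"dp":[-0.297,0.115,0],"delta_rot":[0,0,0.012]}]'
python3 lid.py "(5,90,40)" "(20,255,255)" .021
python3 - <<'E'
from h import *
import pickle
W=pickle.load(open("W.pkl","rb")); hsv=cv2.cvtColor(W["img"],cv2.COLOR_BGR2HSV)
m=cv2.inRange(hsv,np.array((5,90,40)),np.array((20,255,255)))
c=max(cv2.findContours(m,0,1)[0],key=cv2.contourArea); h=cv2.convexHull(c)[:,0,:]
a=cv2.approxPolyDP(h,6,True)[:,0,:]; print("hull",a.tolist(),onz(W,a,.021)[:,:2].round(4).tolist())
m=cv2.inRange(hsv,np.array((0,60,110)),np.array((11,255,255))); m=cv2.morphologyEx(m,cv2.MORPH_OPEN,np.ones((5,5)))
c=max(cv2.findContours(m,0,1)[0],key=cv2.contourArea); P=onz(W,c[:,0,:],status.get_obs()["tcp_pos"][2]-.004+.026)[:,:2]*1000
print("bar",cv2.boundingRect(c),cv2.minAreaRect(P.astype(np.float32)),status.get_obs()["tcp_pos"])
E
```

```text
clock: 33.35
tcp_pos: [0.5274, -0.0154, 0.1991]
orientation: [-2.065, -2.367, 0.001]
contact_force: [-0.8, 0.1, -1.0]
grip_width: 0.0532
gripper_force: 43.0
11093 (363, 67, 109, 226) circ 655.6 -6.3 111.2 rect [653.4  -6.2] [ 85.8 208.3] 7.7
hull [[379, 67], [471, 70], [442, 292], [392, 292], [362, 261]] [[0.6024, 0.0915], [0.681, 0.1019], [0.709, -0.1038], [0.6589, -0.1098], [0.6226, -0.0812]]
bar (198, 187, 148, 187) ((527.244384765625, -12.62258529663086), (49.95835876464844, 75.1799087524414), 7.749959468841553) [ 0.52757313 -0.01545647  0.1992707 ]
```

```bash
python3 go.py .661 -.0565 .2 7.7;python3 go.py .661 -.0565 .04 7.7
```

```text
dp [-0.0588  0.1266 -0.0008] rot [-0.    -0.     0.002] rows 3.0 clk 33.4 tcp [ 0.5276 -0.0155  0.1993]
dp [-0.0588  0.1267  0.1592] rot [-0.    -0.     0.002] rows 4.0 clk 33.4 tcp [ 0.5276 -0.0155  0.1993]
```

```bash
python3 -m handwheel '[{"dp":[-0.0588,0.1267,0],"delta_rot":[0,0,0]},{"dp":[-0.0588,0.1267,0],"delta_rot":[0,0,0]},{"dp":[-0.0588,0.1267,0],"delta_rot":[0,0,0]},{"dp":[-0.0588,0.1267,0.05],"delta_rot":[0,0,0]},{"dp":[-0.0588,0.1267,0.1],"delta_rot":[0,0,0]},{"dp":[-0.0588,0.1267,0.14],"delta_rot":[0,0,0]},{"dp":[-0.0588,0.1267,0.155],"delta_rot":[0,0,0]},{"dp":[-0.0588,0.1267,0.155],"delta_rot":[0,0,0]}]'
python3 - <<'E'
from h import *
import pickle
W=vision.grab_frame("wrist"); pickle.dump(W,open("W10.pkl","wb")); hsv=cv2.cvtColor(W["img"],cv2.COLOR_BGR2HSV)
print(status.get_obs()["tcp_pos"])
def show(nm,lo,hi,z):
    m=cv2.morphologyEx(cv2.inRange(hsv,np.array(lo),np.array(hi)),cv2.MORPH_OPEN,np.ones((3,3)))
    for c in cv2.findContours(m,0,1)[0]:
        if cv2.contourArea(c)>300:
            h=cv2.approxPolyDP(cv2.convexHull(c),5,True)[:,0,:]; print(nm,cv2.contourArea(c),cv2.boundingRect(c),h.tolist(),(onz(W,h,z)[:,:2]*1000).round().tolist())
show("board",(5,90,40),(20,255,255),.021); show("stored",(18,25,90),(35,90,255),.039); show("bar",(0,60,110),(11,255,255),.067)
E
python3 go.py .661 -.0565 .018 7.7
```

```text
clock: 34.4
tcp_pos: [0.6613, -0.0578, 0.0444]
orientation: [-2.067, -2.365, 0.001]
contact_force: [0.4, 0.2, -0.7]
grip_width: 0.053
gripper_force: 43.0
[ 0.66237963 -0.05797379  0.04565776]
board 12483.0 (179, 0, 195, 252) [[373, 0], [358, 251], [193, 251], [179, 0]] [[688.0, 56.0], [703.0, -54.0], [624.0, -65.0], [609.0, 45.0]]
stored 1024.0 (407, 381, 48, 39) [[409, 390], [425, 381], [454, 419], [418, 419], [407, 411]] [[739.0, -118.0], [746.0, -112.0], [769.0, -135.0], [749.0, -137.0], [742.0, -132.0]]
stored 13971.0 (216, 0, 139, 107) [[354, 0], [347, 102], [221, 102], [216, 0]] [[678.0, 50.0], [681.0, 13.0], [633.0, 7.0], [627.0, 43.0]]
bar 23435.5 (198, 184, 147, 190) [[205, 184], [342, 193], [333, 366], [276, 373], [208, 367], [198, 205]] [[634.0, -20.0], [680.0, -17.0], [690.0, -85.0], [668.0, -92.0], [641.0, -93.0], [632.0, -27.0]]
bar 2529.5 (524, 37, 36, 155) [[559, 37], [559, 139], [543, 191], [524, 176]] [[741.0, 44.0], [750.0, 12.0], [750.0, -6.0], [741.0, -2.0]]
dp [ 0.0016 -0.0012  0.0277] rot [ 0.001 -0.    -0.001] rows 1.0 clk 34.45 tcp [ 0.6624 -0.058   0.0457]
```

```bash
python3 -m handwheel '[{"dp":[0.0025,0,0],"delta_rot":[0,0,0]},{"dp":[0.0025,0,0.008],"delta_rot":[0,0,0]},{"dp":[0.0025,0,0.015],"delta_rot":[0,0,0]},{"dp":[0.0025,0,0.02],"delta_rot":[0,0,0]},{"dp":[0.0025,0,0.023],"delta_rot":[0,0,0]},{"dp":[0.0025,0,0.023],"delta_rot":[0,0,0]}]'
```

```text
clock: 35.2
tcp_pos: [0.6612, -0.0563, 0.021]
orientation: [-2.069, -2.364, 0.0]
contact_force: [-0.7, 0.5, -2.3]
grip_width: 0.053
gripper_force: 43.0
```

```bash
python3 -m handwheel '[{"dp":[0,0,0.0012],"delta_rot":[0,0,0]},{"dp":[0,0,0.0022],"delta_rot":[0,0,0]},{"dp":[0,0,0.0028],"delta_rot":[0,0,0]},{"dp":[0,0,0.0032],"delta_rot":[0,0,0]}]'
```

```text
clock: 35.7
tcp_pos: [0.6615, -0.0563, 0.0182]
orientation: [2.069, 2.364, 0.0]
contact_force: [-0.8, 0.1, -0.9]
grip_width: 0.0532
gripper_force: 43.0
```

```bash
python3 -m handwheel '[{"dp":[0,0,0.0004],"delta_rot":[0,0,0]},{"dp":[0,0,0.0007],"delta_rot":[0,0,0]},{"dp":[0,0,0.0007],"delta_rot":[0,0,0]}]'
```

```text
clock: 36.08
tcp_pos: [0.6615, -0.0563, 0.0182]
orientation: [2.069, 2.364, -0.0]
contact_force: [-3.1, 0.0, 5.5]
grip_width: 0.0529
gripper_force: 43.8
```

```bash
python3 -m handwheel '[{"dp":[0,0,0],"delta_rot":[0,0,0]},{"dp":[0,0,0],"delta_rot":[0,0,0]},{"dp":[0,0,0],"delta_rot":[0,0,0]},{"dp":[0,0,-0.03],"delta_rot":[0,0,0]},{"dp":[0,0,-0.09],"delta_rot":[0,0,0]},{"dp":[-0.05,0,-0.15],"delta_rot":[0,0,0]},{"dp":[-0.09,0,-0.2],"delta_rot":[0,0,0]},{"dp":[-0.09,0,-0.2],"delta_rot":[0,0,0]},{"dp":[-0.09,0,-0.2],"delta_rot":[0,0,0]}]' 1
python3 - <<'E'
from h import *
W=vision.grab_frame("wrist"); hsv=cv2.cvtColor(W["img"],cv2.COLOR_BGR2HSV)
def show(nm,lo,hi,z,f=W,h=hsv,mn=300):
    m=cv2.morphologyEx(cv2.inRange(h,np.array(lo),np.array(hi)),cv2.MORPH_OPEN,np.ones((3,3)))
    for c in cv2.findContours(m,0,1)[0]:
        if cv2.contourArea(c)>mn:
            P=(onz(f,c[:,0,:],z)[:,:2]*1000).astype(np.float32); b=cv2.minAreaRect(P); print(nm,cv2.contourArea(c),cv2.boundingRect(c),np.round(b[0]),np.round(b[1]),round(b[2],1))
show("board",(5,90,40),(20,255,255),.021); show("bar",(0,60,110),(11,255,255),.04); show("stored",(18,25,90),(35,90,255),.039)
for n in("scene","side"):
    f=vision.grab_frame(n); h=cv2.cvtColor(f["img"],cv2.COLOR_BGR2HSV); show(n+" lids",(5,120,60),(20,255,255),.076,f,h,60); show(n+" bar",(0,60,110),(11,255,255),.035,f,h,150)
E
```

```text
clock: 37.2
tcp_pos: [0.6735, -0.1461, 0.2178]
orientation: [2.07, 2.362, 0.001]
contact_force: [0.2, 0.1, -1.3]
grip_width: 0.0852
gripper_force: 0.0
board 11785.5 (225, 0, 96, 137) [663. -53.] [ 81. 115.] 7.6
bar 1905.0 (242, 51, 61, 70) [663. -67.] [50. 56.] 7.3
bar 1288.5 (240, 24, 63, 49) [660. -36.] [50. 37.] 12.8
bar 1277.0 (515, 0, 45, 54) [878.  16.] [41. 43.] 14.8
bar 706.5 (460, 0, 38, 42) [827.  10.] [41. 21.] 79.5
bar 303.5 (411, 0, 14, 42) [775.   1.] [ 8. 33.] 2.6
stored 436.0 (131, 233, 60, 26) [ 579. -222.] [18. 57.] 88.6
stored 10435.0 (314, 171, 167, 122) [ 798. -191.] [ 97. 136.] 75.5
stored 1039.0 (521, 155, 39, 45) [ 918. -110.] [38. 41.] 4.4
scene lids 87.0 (175, 206, 11, 12) [699. 215.] [26. 54.] 45.4
scene lids 69.5 (173, 195, 11, 10) [747. 176.] [27. 48.] 46.8
scene lids 264.0 (217, 185, 59, 37) [588.  69.] [ 84. 201.] 6.4
scene lids 74.0 (312, 155, 13, 8) [ 559. -247.] [38. 50.] 31.5
scene lids 64.5 (323, 148, 13, 7) [ 557. -313.] [41. 45.] 34.5
scene lids 403.5 (353, 118, 35, 21) [ 531. -570.] [115. 189.] 43.2
scene lids 164.5 (307, 110, 21, 19) [ 737. -53
[... 452 characters left out ...]
side lids 2006.5 (0, 226, 80, 112) [836. 412.] [101. 333.] 47.9
side lids 449.0 (125, 211, 32, 42) [731. 235.] [ 55. 151.] 13.4
side lids 387.5 (200, 186, 52, 45) [612.  98.] [ 76. 201.] 7.7
side lids 112.0 (116, 164, 17, 9) [928. -20.] [38. 56.] 30.3
side lids 94.5 (132, 154, 16, 9) [924. -89.] [38. 56.] 30.3
side lids 186.0 (282, 138, 21, 17) [ 560. -287.] [ 47. 131.] 1.6
side lids 692.5 (302, 108, 39, 26) [ 521. -547.] [130. 267.] 12.1
side lids 153.5 (241, 107, 26, 11) [ 762. -570.] [ 88. 117.] 18.8
side lids 104.0 (268, 95, 11, 21) [ 723. -676.] [ 35. 260.] 13.4
side lids 93.0 (260, 85, 16, 16) [ 788. -837.] [ 61. 231.] 16.7
side bar 2311.0 (76, 186, 105, 42) [856.  83.] [225. 175.] 2.2
```

```bash
python3 -c "
from bench import r
print(r.hand_in())"
```

```text
the job is handed in; nothing more can be done
None
```

I placed both bottles in the oil rack's outer holes, one jar in each caddy bay, and the bar flat between the rails of the empty drying-board bay, then handed the job in at about 37 s. I set each piece down onto light contact, with wrist-force readings of 1–8 N. I last saw the rack bottles standing in a picture taken before the bar went in. The final positions of the jars and the bar I checked only by image measurements.

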